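Put two seasoning mills away heavy end down

TASK

Put both seasoning mills away on the sloping rest, one in each channel, lying back on the slope with the heavy end down against the foot. The two ends of a mill look alike, so lift it by its middle and feel which end pulls down; a mill put in with its heavy end up overbalances and tips out of the rest. Let go of both, and leave the pot, the skimmer, the ramekin and the black pot holder where they are.

Things in the scene. Friction and masses are not known exactly. Their poses are not given: they have to be found in the camera images.
- mill_a: Seasoning mill, a 170 x 40 x 40 mm square bar of wood, a 30 mm steel cap at both ends; lies on the left (+y) half, long axis within 0.4 rad of world y. Origin: middle of its underside; own x along its length, z up. 0.35 to 0.48 kg; a hidden core, near its +x or its -x end (differs by run and mill), puts the centre of mass about 45 mm from mid-length. Both ends look the same.
- mill_b: A second mill just like mill_a, on the right (-y) half, with its own hidden heavy end. Held at mid-length and lifted, a mill gives a moment of 0.14 to 0.21 N m, heavy end down.
- mill_a_mid (a point): Centre point of mill_a: mid-length, 20 mm from each of its four long faces.
- mill_b_mid (a point): Centre point of mill_b.
- rest: Fixed aluminium rest, two open-topped channels side by side, 100 mm apart. Origin: on the cooker top below the corner of foot and channel floors, midway between them; own x level, pointing uphill (away from the robot), z up. Floors start at x = 0, 40 mm up, and rise at 20 degrees towards +x; 72 mm long, 50 mm wide between 24 mm walls. The foot: a 27 mm ledge across the low end.
- channel_left (a point): Where a mill's centre point belongs when stored in the left (+y) channel: 85 mm up the slope from the foot, 20 mm above the floor (rest frame x 73, y 50, z 88 mm). The mill lies on the floor, lower end on the foot; its upper 98 mm stick out freely beyond the channel, so it can be held at mid-length square to the slope. Heavy end up, it overbalances and falls out.
- channel_right (a point): The same for the right (-y) channel (x 73, y -50, z 88 mm).
- pot: Tall aluminium pot with a domed glass lid, 180 mm across, 222 mm high with its knob, standing on the grate of one burner, left or right. Origin: centre of its underside. Leave it alone.
- skimmer: Flat steel skimmer 265 mm long, lying on the grate (45 mm high) of the other burner. Origin: on its handle's centre line, 100 mm from the centre of its 100 mm disc. Leave it alone.
- ramekin: White ceramic ramekin, 90 mm across, 45 mm high, on the cooker top beyond the rest. Origin: centre of its underside. Leave it alone.
- clip: Black silicone pot holder, 95 x 75 x 34 mm, on the cooker top beyond the rest. Origin: centre of its underside. Leave it alone.

How it is judged:
By the outcome, as a careful person would: the job done as asked, in the order asked, and still so for the second after the job is handed in, with the robot touching nothing.
It also fails if it takes over 53 s, if anything falls off the work surface, if the arm or the gripper's body presses on something with over 40 N, if the wrist force passes 120 N, or if a joint passes its speed limit or range.

ROBOT

A 6-joint arm with a two-finger parallel gripper is mounted at the origin on the work surface. World frame = base frame: x ahead of the robot, y to its left, z up, the work surface at z = 0. Lengths are in m, angles in rad, forces in N, time in s.
With the tool pointing down it reaches from about 0.425 to 0.95 m from the base axis. Payload 3.5 kg.
Tool frame: the origin (TCP) lies at the centre of the arm's flange, where the gripper is bolted on; the fingertips stand 173 mm ahead of it and the grasp point (between the pads) lies 155 mm ahead of it (ctrl.tcp_to_grasp is the distance from the TCP to the grasp point, in m); z points along the fingers, x is the direction in which the jaws open and shut, and the axes are right-handed (so a half turn about z gives the same grasp; the last joint's range is limited). The gripper opens to 85 mm and grips with 20 to 120 N. Pads are 22 mm wide; open, the fingers measure 114 mm over their backs; the gripper's body (76 mm by 85 mm) begins 54 mm behind the grasp point. The pads swing forward as they close: fully open they stand 13 mm farther back than shut.
Start: joints at [-1.406, 0.286, 1.577, -0, 1.279, -0.15], TCP at [0.209, -0.642, 0.405] pointing down, gripper open.
Joint ranges: [-2.77, 2.77], [-0.9, 2.22], [0.21, 2.48], [-1.53, 4.67], [0.24, 2.81], [-2.84, 2.84]. Speed limits (rad/s): [2.79, 2.79, 3.14, 3.14, 3.14, 3.14].

INTERFACE

Orientations are given as a unit quaternion [x, y, z, w].
In Python, from plant import readout, imaging, ctrl, spotter gives the robot as it stands.
- The arm moves only by the tool apply_moves, never from a script. Its argument "steps" is a list of rows, each an object of numbers: "tx", "ty", "tz": the shift along the tool's x, y, z in mm; "wx", "wy", "wz": the turn, a rotation vector about the tool's x, y, z in rad. In form: [{"tx": .., "ty": .., "tz": .., "wx": .., "wy": .., "wz": ..}, ...]. A call has 1 to 12 rows; each row is the pose to reach, as a shift and turn from the pose commanded when the call began, along the tool's axes at that moment; what a row does not reach only later rows make up. A row lasts 1/10 s, in which the tool goes at most 50 mm and 8.59 degrees, less where a joint would pass 70% of its speed; a pose out of reach is approached as far as the arm can. A call with a gripper value outside its range is refused whole. "hand" is the opening, from 0 (shut) to 1 (fully open), set as the call begins (left out, the last holds). The fingers move at their own pace and stop on an object; "force" is the grip in N (left out, the last holds). Time passes only in rows, so rows that repeat a pose let the fingers close. It gives the time, the measured TCP pose, the force and the opening at its end, in the units of the state.
- readout.get_state(): the state, without advancing time (a new reading comes with each control period).
- imaging.read_camera(name): name is "scene" or "top" or "wrist"; returns a dict with "img" (480x640x3 uint8, red, green, blue), "vfov" (degrees; the focal length in pixels is half the picture's height over the tangent of half this angle, whatever the lens; pixels are square), "cx", "cy" (the principal point, pixels), "R" (3x3) and "t" (3): a world point X has camera coordinates R X + t; the wrist camera has in their place "tool_from_camera" (4x4, takes a point from camera to tool coordinates, whose origin is the TCP and whose axes are the tool frame's). Camera axes: x right, y down, z forward; pixel columns grow to the right and rows downward; lengths in m; the calibration is good to about 2 mm. A picture is of the moment at which its call begins: read the wrist's pose just before it. There is no depth.
- ctrl.sign_off(): hands the job in, once; it reports no verdict.
Trained networks look in the newest picture that a camera, given by its name, has taken for a name from the list of things; names that differ only in an ending like _2 or _b are one class to them, and where a whole thing is asked for, a point or a joint stands for the part that bears it (a point fixed in the world has none). Each returns a list of dicts, best first, with "confidence" (0 to 1); they miss things now and then, are a little off and sometimes report something else, mostly with a low value. They report only what shows in the picture. A call takes as long as a camera call.
- spotter.trace(camera, label): "region" (480x640 bool, what is visible of it) and "uv" ([column, row] in pixels, amid what is visible of it).
The state is a dict: "time": time; "qpos": joint angles; "dq": joint speeds; "joint_efforts": joint torques, N m; "eef_pos": TCP position; "tcp_rot": TCP orientation; "contact_force": force on the tool from outside, world axes, zero at the start; "wrist_torque": the same for the moment, N m; "opening": opening from 0.0 (shut) to 1.0 (fully open).
Only numpy, scipy, OpenCV 4.12 (cv2) and the standard library are available. Lean on these libraries where they do the work, as an engineer would, in place of code of your own. Each camera call takes 0.05 s, during which the arm holds its last target.

## Working session

There is one attempt and no reset: what is moved stays moved. The work goes in short steps, Python scripts to look and compute and a tool call to move; the robot and the scene stay as the last step left them, time stands still between calls to the robot, and variables do not carry over. Pictures are saved under pics/ and viewed, and the job is handed in when it is done.

Besides the shell and the picture viewer there is one more tool, called by a JSON object that holds its "op" and its "data", one argument or row to a line. apply_moves: Moves the arm, as the interface text tells. Its arguments: {"type":"object","properties":{"steps":{"type":"array","items":{"type":"object","properties":{"tx":{"type":"number"},"ty":{"type":"number"},"tz":{"type":"number"},"wx":{"type":"number"},"wy":{"type":"number"},"wz":{"type":"number"}}}},"hand":{"type":"number"},"force":{"type":"number"}},"required":["steps"]}

```bash
ls; mkdir -p pics; python3 - <<'E'
from plant import readout, imaging, ctrl, spotter
import cv2, numpy as np
s=readout.get_state(); print({k:np.round(v,3) for k,v in s.items()})
print(ctrl.tcp_to_grasp)
for n in ["scene","top"]:
    c=imaging.read_camera(n); cv2.imwrite(f"pics/{n}0.png",c["img"][:,:,::-1])
    print(n,c["vfov"],c["cx"],c["cy"],np.round(c["R"],3).tolist(),np.round(c["t"],3))
    for l in ["mill_a","rest","pot","skimmer","ramekin","clip"]:
        for d in spotter.trace(n,l): print(l,round(d["confidence"],2),np.round(d["uv"]),d["region"].sum())
E
```

```text
pics
{'time': np.float64(0.0), 'qpos': array([-1.406,  0.287,  1.578, -0.   ,  1.279, -0.15 ]), 'dq': array([-0.001,  0.001,  0.001, -0.001, -0.   ,  0.   ]), 'joint_efforts': array([-1.0000e-03, -4.0598e+01, -2.9262e+01, -0.0000e+00,  6.0000e-03,
        0.0000e+00]), 'eef_pos': array([ 0.209, -0.642,  0.403]), 'tcp_rot': array([ 0.809, -0.588, -0.001, -0.001]), 'contact_force': array([ 0.188,  0.187, -0.122]), 'wrist_torque': array([-0.029,  0.016,  0.009]), 'opening': np.float64(1.0)}
0.1547
scene 45.15590153401278 314.22235631346535 238.08376777416413 [[-0.085, 0.996, 0.001], [0.774, 0.067, -0.63], [-0.628, -0.052, -0.777]] [ 0.071 -0.44   2.203]
top 48.508352058860986 320.6586360739708 242.15030818726314 [[0.002, -1.0, -0.001], [-0.975, -0.001, -0.222], [0.222, 0.001, -0.975]] [0.017 0.645 1.206]
mill_a 0.76 [214. 287.] 1281
mill_a 0.76 [449. 276.] 1198
rest 0.8 [330. 260.] 2210
pot 0.71 [564. 268.] 8314
skimmer 0.85 [119. 251.] 1804
skimmer 0.22 [378. 197.] 914
ramekin 0.65 [378. 196.] 1003
ramekin 0.65 [327. 258.] 2284
ramekin 0.51 [449. 277.] 1273
clip 0.58 [291. 205.] 1144
```

View pics/scene0.png

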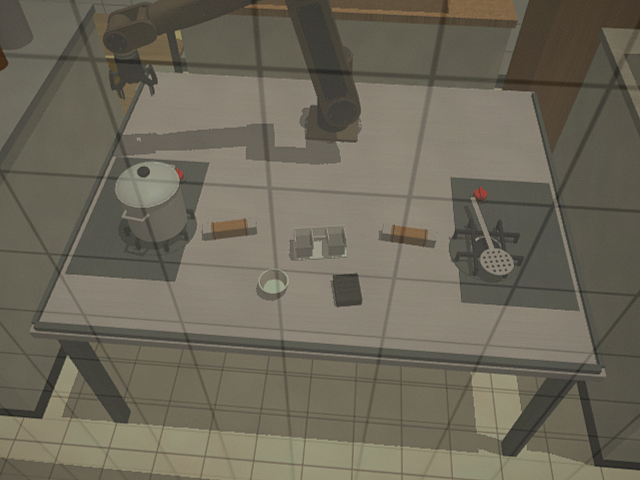

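View pics/top0.png

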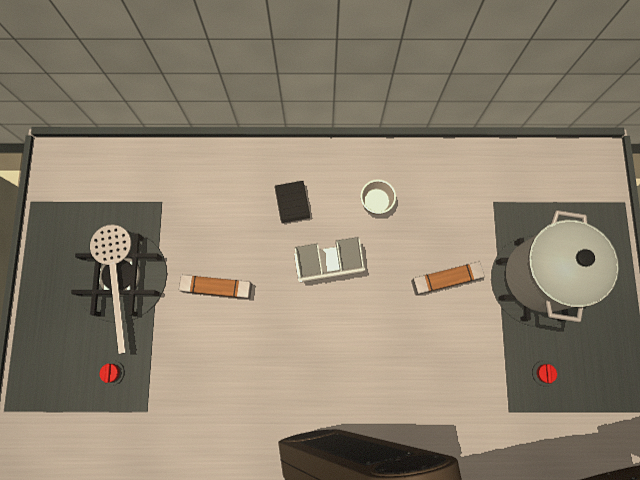

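```bash
cat > h.py <<'E'
from plant import readout, imaging, ctrl, spotter
import cv2, numpy as np
from scipy.spatial.transform import Rotation as Ro
def K(c):
    f=240/np.tan(np.radians(c["vfov"])/2); return np.array([[f,0,c["cx"]],[0,f,c["cy"]],[0,0,1]])
def pose(c,s=None):
    # camera-to-world R,t
    if "R" in c and c["R"] is not None:
        R=np.array(c["R"]);t=np.array(c["t"]); return R.T,-R.T@t
    T=np.array(c["tool_from_camera"]); Rt=Ro.from_quat(s["tcp_rot"]).as_matrix()
    return Rt@T[:3,:3], Rt@T[:3,3]+s["eef_pos"]
def ray(c,uv,s=None):
    R,o=pose(c,s); d=R@np.linalg.inv(K(c))@np.array([uv[0],uv[1],1.]); return o,d/np.linalg.norm(d)
def plane(c,uv,z,s=None):
    o,d=ray(c,uv,s); return o+d*(z-o[2])/d[2]
def proj(c,X,s=None):
    R,o=pose(c,s); p=K(c)@(R.T@(np.array(X)-o)); return p[:2]/p[2]
def tri(rays):
    A=np.zeros((3,3));b=np.zeros(3)
    for o,d in rays:
        M=np.eye(3)-np.outer(d,d);A+=M;b+=M@o
    X=np.linalg.solve(A,b); return X,[np.linalg.norm((np.eye(3)-np.outer(d,d))@(X-o)) for o,d in rays]
E
python3 - <<'E'
from h import *
c=imaging.read_camera("top")
for l in ["mill_a","rest"]:
    for d in spotter.trace("top",l):
        if d["confidence"]<.5: continue
        r=d["region"].astype(np.uint8); cs=max(cv2.findContours(r,0,2)[0],key=cv2.contourArea)
        box=cv2.boxPoints(cv2.minAreaRect(cs))
        P=np.array([plane(c,p,0.03) for p in box]);print(l,d["uv"],np.round(box).tolist());print(np.round(P[:,:2],3).tolist(),np.round(P.mean(0),3))
c=imaging.read_camera("scene")
print([ (l,d["confidence"],d["uv"]) for l in ["mill_a","rest","mill_a_mid"] for d in spotter.trace("scene",l)])
im=cv2.resize(imaging.read_camera("top")["img"][220:320,160:520],None,fx=2.2,fy=2.2,interpolation=2);cv2.imwrite("pics/t1.png",im[:,:,::-1])
im=cv2.resize(c["img"][190:310,180:460],None,fx=2.8,fy=2.8,interpolation=2);cv2.imwrite("pics/s1.png",im[:,:,::-1])
E
```

```text
mill_a [448.4, 274.7] [[410.0, 278.0], [480.0, 260.0], [485.0, 278.0], [414.0, 296.0]]
[[0.564, -0.2], [0.609, -0.375], [0.565, -0.384], [0.52, -0.209]] [ 0.565 -0.292  0.03 ]
mill_a [215.0, 288.9] [[178.0, 292.0], [180.0, 273.0], [252.0, 281.0], [250.0, 300.0]]
[[0.53, 0.364], [0.576, 0.362], [0.558, 0.186], [0.512, 0.189]] [0.544 0.275 0.03 ]
rest [328.3, 257.9] [[292.0, 247.0], [361.0, 236.0], [366.0, 273.0], [297.0, 284.0]]
[[0.644, 0.09], [0.671, -0.081], [0.576, -0.094], [0.55, 0.075]] [ 0.61  -0.003  0.03 ]
[]
```

View pics/t1.png

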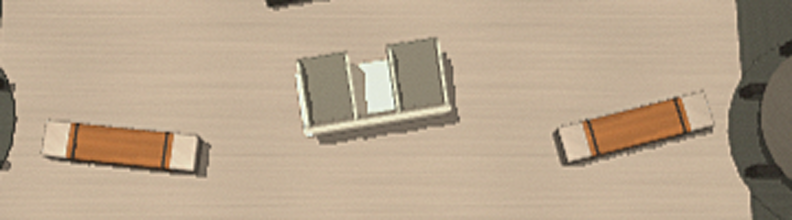

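View pics/s1.png

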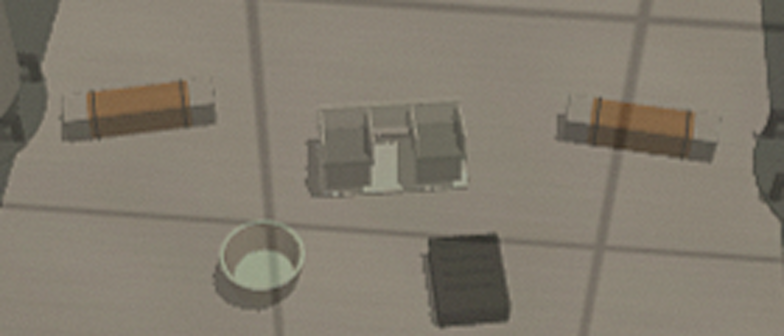

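```bash
cat >> h.py <<'E'
def Rd(psi,tilt_axis=None,tilt=0):
    R=Ro.from_euler('z',psi)*Ro.from_euler('x',np.pi)
    if tilt_axis is not None: R=Ro.from_rotvec(np.array(tilt_axis)*tilt)*R
    return R
def rel(p,R,grasp=True,base=None):
    """target grasp point p (or TCP), rotation R -> row"""
    s=readout.get_state(); 
    R0=Ro.from_quat(s["tcp_rot"]); p0=s["eef_pos"]
    if base is not None: p0,R0=base
    p=np.array(p,float)
    if grasp: p=p-R.apply([0,0,ctrl.tcp_to_grasp])
    d=R0.inv().apply(p-p0)*1000; w=(R0.inv()*R).as_rotvec()
    print("t",np.round(d,1),"w",np.round(w,3),"rows",max(np.linalg.norm(d)/50,np.degrees(np.linalg.norm(w))/8.59).round(1), "tcp",np.round(p,3))
    return p,R
E
python3 - <<'E'
from h import *
c=imaging.read_camera("wrist");print(c["vfov"],c["cx"],c["cy"],np.round(c["tool_from_camera"],3).tolist())
b=rel([.555,-.27,.42],Rd(.252),grasp=False)
E
```

```text
66.52633115274479 313.9003636042308 232.6651354640658 [[1.0, 0.001, -0.001, -0.0], [-0.0, 0.946, 0.323, -0.083], [0.001, -0.323, 0.946, 0.031], [0.0, 0.0, 0.0, 1.0]]
t [-246.4 -444.1  -15.3] w [-0.     0.    -1.508] rows 10.2 tcp [ 0.555 -0.27   0.42 ]
```

{"op": "apply_moves", "data": {
  "steps": [
    {"tx":-246,"ty":-444,"tz":-15,"wz":-1.508},
    {"tx":-246,"ty":-444,"tz":-15,"wz":-1.508},
    {"tx":-246,"ty":-444,"tz":-15,"wz":-1.508},
    {"tx":-246,"ty":-444,"tz":-15,"wz":-1.508},
    {"tx":-246,"ty":-444,"tz":-15,"wz":-1.508},
    {"tx":-246,"ty":-444,"tz":-15,"wz":-1.508},
    {"tx":-246,"ty":-444,"tz":-15,"wz":-1.508},
    {"tx":-246,"ty":-444,"tz":-15,"wz":-1.508},
    {"tx":-246,"ty":-444,"tz":-15,"wz":-1.508},
    {"tx":-246,"ty":-444,"tz":-15,"wz":-1.508},
    {"tx":-246,"ty":-444,"tz":-15,"wz":-1.508},
    {"tx":-246,"ty":-444,"tz":-15,"wz":-1.508}
  ]
}}

```text
$.steps[0]: bad value
```

```bash
cat >> h.py <<'E'
import pickle
def wshot(name):
    s=readout.get_state(); c=imaging.read_camera("wrist"); cv2.imwrite(f"pics/{name}.png",c["img"][:,:,::-1])
    tr={l:spotter.trace("wrist",l) for l in ["mill_a","rest"]}
    pickle.dump((s,c,tr),open(f"{name}.pkl","wb"))
    print("t",s["time"],np.round(s["eef_pos"],4),np.round(s["dq"],3).max())
    for l in tr:
        for d in tr[l]: print(l,round(d["confidence"],2),np.round(d["uv"]),d["region"].sum())
    return s,c,tr
E
python3 -c "
from h import *
wshot('w1')"
```

```text
t 1.15 [ 0.209  -0.6418  0.4047] -0.0
```

View pics/w1.png

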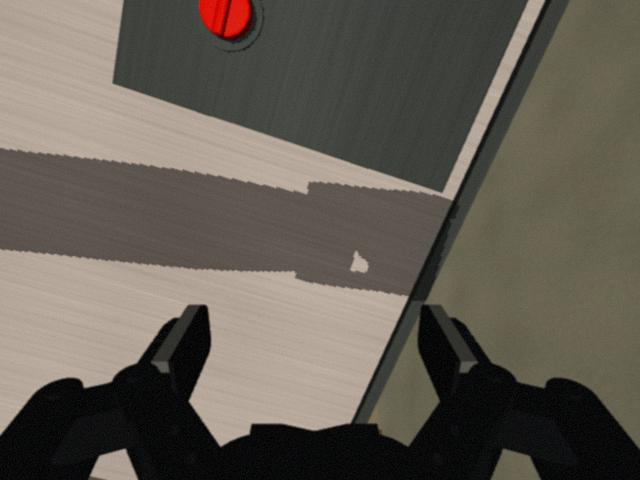

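{"op": "apply_moves", "data": {
  "steps": [
    {"tx":-246,"ty":-444,"tz":-15,"wx":0,"wy":0,"wz":-1.508},
    {"tx":-246,"ty":-444,"tz":-15,"wx":0,"wy":0,"wz":-1.508},
    {"tx":-246,"ty":-444,"tz":-15,"wx":0,"wy":0,"wz":-1.508},
    {"tx":-246,"ty":-444,"tz":-15,"wx":0,"wy":0,"wz":-1.508},
    {"tx":-246,"ty":-444,"tz":-15,"wx":0,"wy":0,"wz":-1.508},
    {"tx":-246,"ty":-444,"tz":-15,"wx":0,"wy":0,"wz":-1.508},
    {"tx":-246,"ty":-444,"tz":-15,"wx":0,"wy":0,"wz":-1.508},
    {"tx":-246,"ty":-444,"tz":-15,"wx":0,"wy":0,"wz":-1.508},
    {"tx":-246,"ty":-444,"tz":-15,"wx":0,"wy":0,"wz":-1.508},
    {"tx":-246,"ty":-444,"tz":-15,"wx":0,"wy":0,"wz":-1.508},
    {"tx":-246,"ty":-444,"tz":-15,"wx":0,"wy":0,"wz":-1.508},
    {"tx":-246,"ty":-444,"tz":-15,"wx":0,"wy":0,"wz":-1.508}
  ]
}}

```text
time: 2.5
eef_pos: [0.5559, -0.2691, 0.4197]
tcp_rot: [0.992, 0.127, -0.0, 0.0]
contact_force: [0.6, -1.0, -0.2]
opening: 0.999
```

```bash
python3 -c "
from h import *
wshot('w1')"
```

```text
t 2.5 [ 0.5559 -0.2691  0.4197] 0.012
mill_a 0.72 [319. 212.] 6586
rest 0.97 [440.   9.] 1573
```

View pics/w1.png

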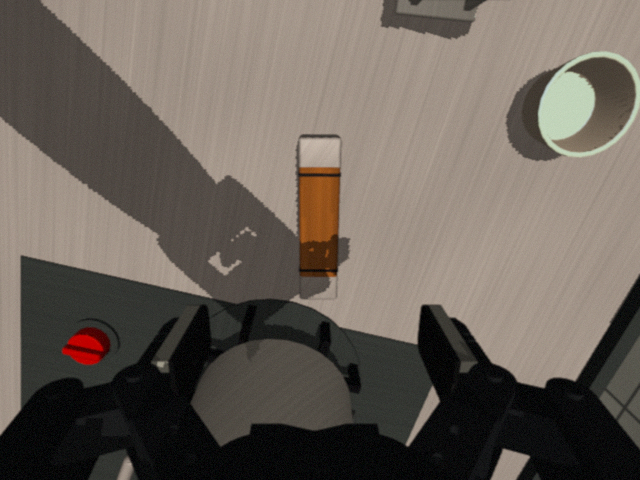

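```bash
python3 - <<'E'
from h import *
s,c,tr=pickle.load(open('w1.pkl','rb'))
for nm,cc in [("top",imaging.read_camera("top"))]:
    print(pose(cc)[1])
    im=cc["img"];pickle.dump(cc,open('top.pkl','wb'))
    a=cv2.resize(im[255:305,400:500],None,fx=8,fy=8,interpolation=2)
    cv2.imwrite("pics/tb.png",a[:,:,::-1])
a=cv2.resize(c["img"][120:310,270:370],None,fx=3,fy=3,interpolation=2);cv2.imwrite("pics/w1z.png",a[:,:,::-1])
E
```

```text
[0.36060228 0.01673348 1.31951476]
```

View pics/tb.png

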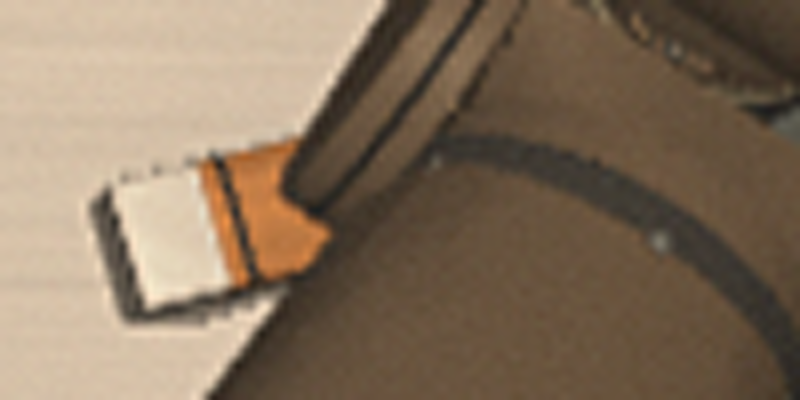

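View pics/w1z.png

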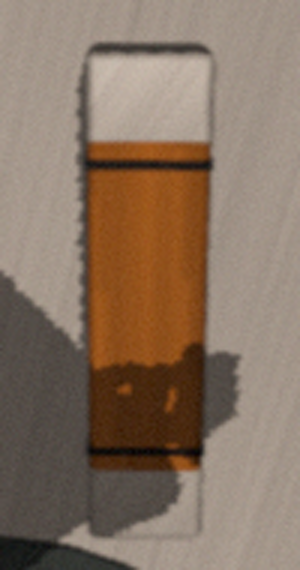

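```bash
python3 - <<'E'
from h import *
s,c,tr=pickle.load(open('w1.pkl','rb'));tc=pickle.load(open('top.pkl','rb'))
for u,v in [((340.3,167.3),(425.,275.6)),((299.7,167.3),(428.75,290.6))]:
    print(tri([ray(c,u,s),ray(tc,v)]))
for z in (.035,.04,.045):
    P=np.array([plane(c,u,z,s) for u in [(299.7,167.3),(340.3,167.3),(337.3,276.3),(300,276.3),(299,137.3),(300.5,299),(341,137.3),(336.5,299)]])
    W=P[:4]; a=(W[2]+W[3]-W[0]-W[1])/2
    print(z,W.mean(0).round(4),"ends mean",P[4:].mean(0).round(4),"len",np.linalg.norm(a),np.linalg.norm(P[5]-P[4]),"wid",np.linalg.norm(P[0]-P[1]),np.linalg.norm(P[2]-P[3]),"psi",np.arctan2(a[1],a[0])+np.pi/2)
E
```

```text
(array([ 0.57093217, -0.23445872,  0.0400525 ]), [np.float64(0.001735721926265159), np.float64(0.0017357219262653341)])
(array([ 0.53491377, -0.2455046 ,  0.02649117]), [np.float64(0.00032270245708519745), np.float64(0.0003227024570853091)])
0.035 [ 0.5681 -0.295   0.035 ] ends mean [ 0.5679 -0.2946  0.035 ] len 0.11556667115855943 0.17079717678789622 wid 0.03908348285911186 0.03970996638220007 psi 0.24733173870000758
0.04 [ 0.5676 -0.2935  0.04  ] ends mean [ 0.5674 -0.2931  0.04  ] len 0.11393280032032023 0.16838246220271585 wid 0.038530924216899985 0.039148550574260754 psi 0.2473317387000067
0.045 [ 0.5671 -0.2919  0.045 ] ends mean [ 0.5669 -0.2916  0.045 ] len 0.11229892948208116 0.1659677476175355 wid 0.03797836557468812 0.03858713476632157 psi 0.24733173870000758
```

```bash
python3 - <<'E'
from h import *
rel([.5675,-.2935,.08],Rd(.247))
rel([.5675,-.2935,.021],Rd(.247))
E
```

```text
t [  7.7  24.3 184.9] w [0.    0.001 0.002] rows 3.7 tcp [ 0.568 -0.294  0.235]
t [  7.7  24.3 243.9] w [0.    0.001 0.002] rows 4.9 tcp [ 0.568 -0.294  0.176]
```

{"op": "apply_moves", "data": {
  "steps": [
    {"tx":8,"ty":25,"tz":48,"wx":0,"wy":0,"wz":0.004},
    {"tx":8,"ty":25,"tz":96,"wx":0,"wy":0,"wz":0.004},
    {"tx":8,"ty":25,"tz":140,"wx":0,"wy":0,"wz":0.004},
    {"tx":8,"ty":25,"tz":170,"wx":0,"wy":0,"wz":0.004},
    {"tx":8,"ty":25,"tz":185,"wx":0,"wy":0,"wz":0.004},
    {"tx":8,"ty":25,"tz":185,"wx":0,"wy":0,"wz":0.004},
    {"tx":8,"ty":25,"tz":185,"wx":0,"wy":0,"wz":0.004}
  ]
}}

```text
time: 3.4
eef_pos: [0.5693, -0.2937, 0.2365]
tcp_rot: [0.992, 0.123, 0.001, 0.001]
contact_force: [0.3, 0.4, 0.4]
opening: 0.998
```

```bash
python3 - <<'E'
from h import *
s=readout.get_state(); R=Ro.from_quat(s["tcp_rot"]); print(s["eef_pos"]+R.apply([0,0,.1547]), s["contact_force"],s["wrist_torque"])
rel([.5675,-.2935,.021],Rd(.247))
E
```

```text
[ 0.56964103 -0.29398469  0.0817547 ] [0.29183189 0.43881694 0.38508915] [-0.06117929  0.00376607 -0.03095707]
t [-1.8 -0.8 60.7] w [ 0.002 -0.002 -0.   ] rows 1.2 tcp [ 0.568 -0.294  0.176]
```

{"op": "apply_moves", "data": {
  "steps": [
    {"tx":-1,"ty":-1,"tz":25,"wx":0,"wy":0,"wz":0},
    {"tx":-1,"ty":-1,"tz":45,"wx":0,"wy":0,"wz":0},
    {"tx":-1,"ty":-1,"tz":60,"wx":0,"wy":0,"wz":0},
    {"tx":-1,"ty":-1,"tz":60,"wx":0,"wy":0,"wz":0},
    {"tx":-1,"ty":-1,"tz":60,"wx":0,"wy":0,"wz":0}
  ]
}}

```text
time: 3.9
eef_pos: [0.5683, -0.2923, 0.1761]
tcp_rot: [0.992, 0.124, 0.001, 0.001]
contact_force: [0.3, 0.1, 1.0]
opening: 0.999
```

{"op": "apply_moves", "data": {
  "steps": [
    {"tx":0,"ty":0,"tz":0,"wx":0,"wy":0,"wz":0},
    {"tx":0,"ty":0,"tz":0,"wx":0,"wy":0,"wz":0},
    {"tx":0,"ty":0,"tz":0,"wx":0,"wy":0,"wz":0},
    {"tx":0,"ty":0,"tz":0,"wx":0,"wy":0,"wz":0},
    {"tx":0,"ty":0,"tz":0,"wx":0,"wy":0,"wz":0},
    {"tx":0,"ty":0,"tz":0,"wx":0,"wy":0,"wz":0},
    {"tx":0,"ty":0,"tz":0,"wx":0,"wy":0,"wz":0},
    {"tx":0,"ty":0,"tz":0,"wx":0,"wy":0,"wz":0}
  ],
  "hand": 0,
  "force": 90
}}

```text
time: 4.7
eef_pos: [0.5683, -0.2923, 0.1758]
tcp_rot: [0.992, 0.124, 0.001, 0.001]
contact_force: [-0.3, -0.2, 5.7]
opening: 0.456
```

```bash
python3 - <<'E'
from h import *
s=readout.get_state(); R=Ro.from_quat(s["tcp_rot"]); print(s["eef_pos"]+R.apply([0,0,.1547]), s["contact_force"],s["wrist_torque"],s["opening"])
E
```

```text
[ 0.56847843 -0.29256075  0.02114256] [-0.3228723  -0.2350568   5.74086303] [-0.10415636  0.22471673  0.06825427] 0.45563373975801746
```

{"op": "apply_moves", "data": {
  "steps": [
    {"tx":0,"ty":0,"tz":-10,"wx":0,"wy":0,"wz":0},
    {"tx":0,"ty":0,"tz":-40,"wx":0,"wy":0,"wz":0},
    {"tx":0,"ty":0,"tz":-80,"wx":0,"wy":0,"wz":0},
    {"tx":0,"ty":0,"tz":-120,"wx":0,"wy":0,"wz":0},
    {"tx":0,"ty":0,"tz":-160,"wx":0,"wy":0,"wz":0},
    {"tx":0,"ty":0,"tz":-190,"wx":0,"wy":0,"wz":0},
    {"tx":0,"ty":0,"tz":-200,"wx":0,"wy":0,"wz":0},
    {"tx":0,"ty":0,"tz":-200,"wx":0,"wy":0,"wz":0},
    {"tx":0,"ty":0,"tz":-200,"wx":0,"wy":0,"wz":0},
    {"tx":0,"ty":0,"tz":-200,"wx":0,"wy":0,"wz":0}
  ]
}}

```text
time: 5.7
eef_pos: [0.5672, -0.2915, 0.371]
tcp_rot: [0.992, 0.124, -0.002, -0.002]
contact_force: [0.8, 0.0, -3.8]
opening: 0.453
```

```bash
python3 - <<'E'
from h import *
for i in range(3):
    s=readout.get_state(); R=Ro.from_quat(s["tcp_rot"]); print(s["contact_force"].round(2),s["wrist_torque"].round(3),"tool",R.inv().apply(s["wrist_torque"]).round(3),s["opening"])
    if i<2:imaging.read_camera("scene")
wshot('w2')
E
```

```text
[ 0.77  0.03 -3.84] [-0.118 -0.058  0.028] tool [-0.128  0.027 -0.028] 0.45262096637762844
[ 0.21 -0.24 -3.4 ] [-0.168 -0.015  0.06 ] tool [-0.167 -0.027 -0.059] 0.46300910567722076
[ 0.02 -1.16 -3.44] [-0.132 -0.033 -0.032] tool [-0.136 -0.001  0.032] 0.45798023973434554
t 5.8 [ 0.5674 -0.2917  0.3719] 0.001
mill_a 0.91 [311. 253.] 39614
```

View pics/w2.png

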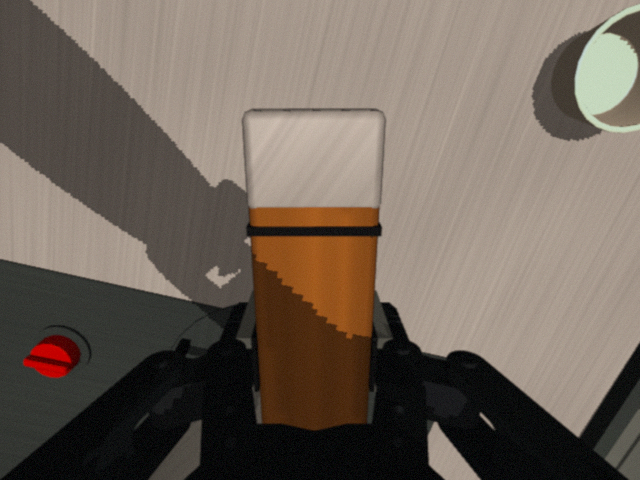

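```bash
python3 - <<'E'
from h import *
from scipy.optimize import least_squares
s,c,_=pickle.load(open('w2.pkl','rb')); T=np.array(c["tool_from_camera"]);k=K(c)
def pr(X): 
    X=(X-T[:3,3])@T[:3,:3]; p=X@k.T; return p[:,:2]/p[:,2:]
obs=np.array([[243.5,112],[385,112],[250.5,207],[378,207]])
M=np.array([[-20,-85,20],[20,-85,20],[-20,-55,20],[20,-55,20]])/1000.*[1,1,-1]
def f(q):
    x,y,z,th,w=q; R=Ro.from_euler('xz',[th,w])
    return (pr(R.apply(M)+[x,y,z])-obs).ravel()
r=least_squares(f,[0,0,.155,0,0]);print(r.x,r.fun.round(1))
E
```

```text
[-1.78496703e-04 -3.67156026e-03  1.75827858e-01  2.03240090e-01
 -4.46549197e-04] [-0.6 -0.4  0.6 -0.5  1.6  0.5 -1.6  0.5]
```

```bash
python3 - <<'E'
from h import *
from scipy.optimize import least_squares
s,c,_=pickle.load(open('w2.pkl','rb')); T=np.array(c["tool_from_camera"]);k=K(c)
def pr(X): 
    X=(X-T[:3,3])@T[:3,:3]; p=X@k.T; return p[:,:2]/p[:,2:]
obs=np.array([[243.5,112],[385,112],[250.5,207],[378,207]])
for W in (19,20):
  for L in (83,85):
    M=np.array([[-W,-L,20],[W,-L,20],[-W,-55,20],[W,-55,20]])/1000.*[1,1,-1]
    for z in (.150,.155,.16):
        def f(q):
            x,y,th=q; R=Ro.from_euler('x',th)
            return (pr(R.apply(M)+[x,y,z])-obs).ravel()
        r=least_squares(f,[0,0,0]);print(W,L,z,r.x.round(4),r.fun.round(1))
E
```

```text
19 83 0.15 [-0.0002  0.0013 -0.1043] [ 2.7 -2.1 -2.6 -2.  -0.4  2.2  0.4  2.2]
19 83 0.155 [-0.0002  0.0003 -0.0301] [ 1.9 -1.9 -1.9 -1.8  0.   2.1 -0.1  2.1]
19 83 0.16 [-0.0002 -0.0012  0.0473] [ 1.  -1.5 -0.9 -1.4  0.5  1.7 -0.5  1.7]
19 85 0.15 [-0.0002  0.0031 -0.1447] [ 4.8 -4.1 -4.8 -4.1  1.1  4.4 -1.1  4.4]
19 85 0.155 [-0.0002  0.0023 -0.0698] [ 3.9 -4.1 -3.9 -4.1  1.5  4.5 -1.5  4.5]
19 85 0.16 [-0.0002  0.001   0.0096] [ 2.9 -3.9 -2.8 -3.9  1.8  4.4 -1.9  4.4]
20 83 0.15 [-0.0002  0.0022 -0.1548] [ 1.9 -0.5 -1.9 -0.5 -2.1  0.6  2.1  0.6]
20 83 0.155 [-0.0002  0.0015 -0.085 ] [ 1.4 -0.4 -1.3 -0.4 -1.5  0.5  1.5  0.5]
20 83 0.16 [-0.0002  0.0005 -0.0126] [ 0.7 -0.2 -0.7 -0.1 -1.   0.2  0.9  0.2]
20 85 0.15 [-0.0002  0.0038 -0.1916] [ 3.9 -2.6 -3.9 -2.5 -0.7  2.7  0.7  2.7]
20 85 0.155 [-0.0002  0.0034 -0.1215] [ 3.3 -2.6 -3.2 -2.6 -0.1  2.8  0.1  2.8]
20 85 0.16 [-0.0002  0.0025 -0.048 ] [ 2.5 -2.5 -2.4 -2.5  0.3  2.7 -0.4  2.7]
```

```bash
python3 - <<'E'
from h import *
t=cv2.imread("pics/top0.png"); cv2.imwrite("pics/tr.png",cv2.resize(t[225:295,285:375],None,fx=8,fy=8,interpolation=2))
t=cv2.imread("pics/scene0.png"); cv2.imwrite("pics/sr.png",cv2.resize(t[215:270,280:360],None,fx=10,fy=10,interpolation=2))
E
```

```text
(no output)
```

View pics/tr.png

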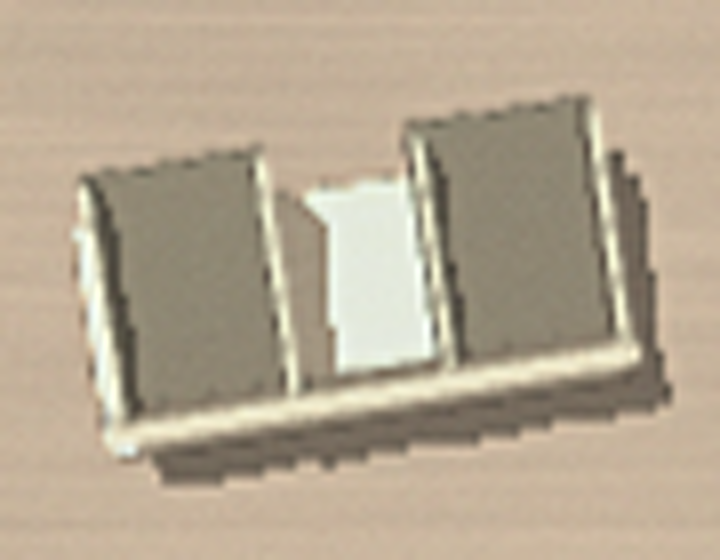

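View pics/sr.png

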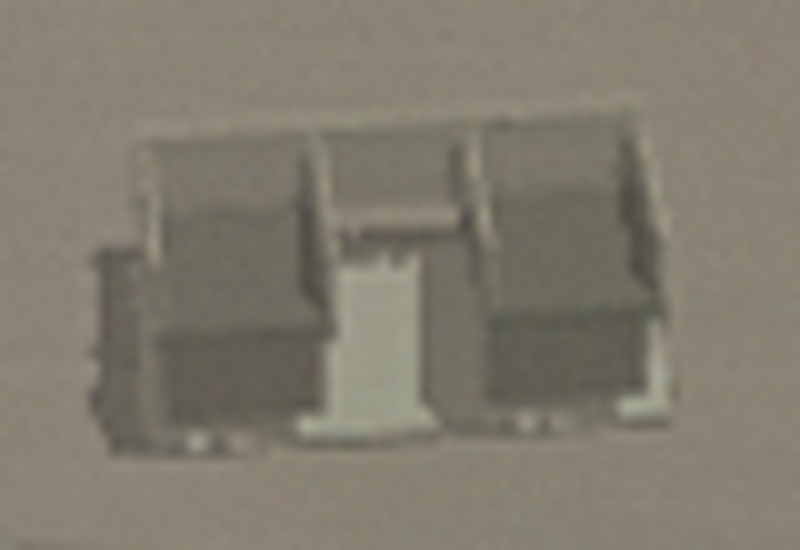

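```bash
cat > restfit.py <<'E'
from h import *
from scipy.optimize import least_squares
tc=pickle.load(open('top.pkl','rb')); sc=imaging.read_camera("scene")
lo=lambda y:(-8.2,y,62.6); up=lambda y:(59.4,y,87.2); fl=lambda y:(67.7,y,64.6)
L=[]
ys=['a','b','-b','-a'] # outer+ etc
top=[(up,(87,183),(0,1)),(lo,(125,420),(0,1)),]
obs=[]
for k,(u,l) in enumerate([((87,183),(125,415)),((262,155),(293,388)),((413,130),(450,363)),((590,100),(628,338))]):
    obs+= [(tc,'u',k,np.array(u)/8+[285,225]),(tc,'l',k,np.array(l)/8+[285,225])]
obs+=[(sc,'f',50,np.array((572,316))/10+[280,215]),(sc,'f',-50,np.array((243,331))/10+[280,215])]
for k,(u,) in enumerate([((658,250),),((488,250),),((330,262),),((152,268),)]):
    obs+=[(sc,'ux',k,np.array(u)/10+[280,215])]
def f(q):
    x,y,th,t,z=q; out=[]
    Y=[75+t/2,25-t/2,-25+t/2,-75-t/2]
    for c,kind,k,p in obs:
        yy=k if kind=='f' else Y[k]
        X={'u':up,'l':lo,'f':fl,'ux':up}[kind[0]](yy)
        X=np.array(X)/1000+[0,0,z]
        W=Ro.from_euler('z',th).apply(X)+[x,y,0]
        e=proj(c,W)-p
        if kind=='ux': e[1]*=0.3
        out+=list(e)
    return np.array(out)
r=least_squares(f,[.58,0,.15,3,0],loss='soft_l1',x_scale=[.01,.01,.1,3,.01])
print(r.x.round(4)); print(f(r.x).reshape(-1,2).round(1).tolist())
E
python3 restfit.py
```

```text
[ 0.5836 -0.0074  0.1627  2.8722 -0.008 ]
[[-0.3, -0.1], [-0.3, 0.2], [-0.3, -0.1], [0.4, 0.1], [0.3, -0.1], [0.1, 0.1], [-0.0, 0.2], [-0.5, -0.2], [-0.1, -0.2], [-0.0, 0.3], [0.0, -0.3], [-0.4, 0.0], [-0.2, -0.0], [0.0, 0.1]]
```

```bash
python3 - <<'E'
from h import *
rel([.50,-.12,.40],Rd(.247),grasp=False)
rel([.52,-.02,.40],Rd(.247),grasp=False)
E
```

```text
t [ -23.5 -183.3  -25.8] w [-0.001  0.001  0.001] rows 3.7 tcp [ 0.5  -0.12  0.4 ]
t [  20.4 -275.4  -25.8] w [-0.001  0.001  0.001] rows 5.5 tcp [ 0.52 -0.02  0.4 ]
```

{"op": "apply_moves", "data": {
  "steps": [
    {"tx":-8,"ty":-45,"tz":-8,"wx":0,"wy":0,"wz":0},
    {"tx":-16,"ty":-92,"tz":-16,"wx":0,"wy":0,"wz":0},
    {"tx":-22,"ty":-139,"tz":-25,"wx":0,"wy":0,"wz":0},
    {"tx":-24,"ty":-170,"tz":-25,"wx":0,"wy":0,"wz":0},
    {"tx":-24,"ty":-183,"tz":-25,"wx":0,"wy":0,"wz":0},
    {"tx":-24,"ty":-183,"tz":-25,"wx":0,"wy":0,"wz":0},
    {"tx":-24,"ty":-183,"tz":-25,"wx":0,"wy":0,"wz":0}
  ]
}}

```text
time: 6.7
eef_pos: [0.5, -0.121, 0.3999]
tcp_rot: [0.992, 0.124, 0.0, 0.001]
contact_force: [0.0, 0.2, -3.8]
opening: 0.457
```

```bash
python3 -c "
from h import *
wshot('w3')"
```

```text
t 6.7 [ 0.5    -0.121   0.3999] 0.016
mill_a 0.62 [311. 256.] 39455
rest 0.56 [476.  90.] 21754
```

{"op": "apply_moves", "data": {
  "steps": [
    {"tx":20,"ty":-40,"tz":0,"wx":0,"wy":0,"wz":0},
    {"tx":40,"ty":-80,"tz":0,"wx":0,"wy":0,"wz":0},
    {"tx":44,"ty":-92,"tz":0,"wx":0,"wy":0,"wz":0},
    {"tx":44,"ty":-92,"tz":0,"wx":0,"wy":0,"wz":0},
    {"tx":44,"ty":-92,"tz":0,"wx":0,"wy":0,"wz":0}
  ]
}}

```text
time: 7.35
eef_pos: [0.5199, -0.0212, 0.3995]
tcp_rot: [0.992, 0.124, -0.0, 0.0]
contact_force: [0.2, 0.7, -3.5]
opening: 0.457
```

```bash
python3 -c "
from h import *
s,c,t=wshot('w4')
print(s['contact_force'],s['wrist_torque'])"
```

```text
t 7.35 [ 0.5199 -0.0212  0.3995] 0.005
mill_a 0.56 [315. 255.] 39356
rest 0.7 [419. 192.] 15227
[ 0.21499749  0.65659117 -3.5365133 ] [-0.17627706 -0.02629664  0.02934006]
```

View pics/w3.png

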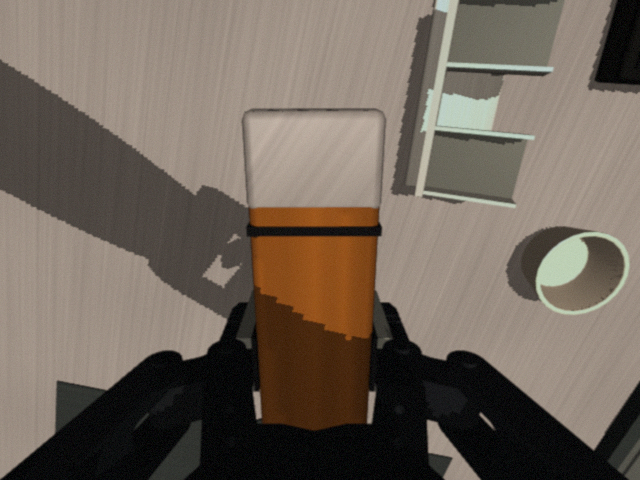

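View pics/w4.png

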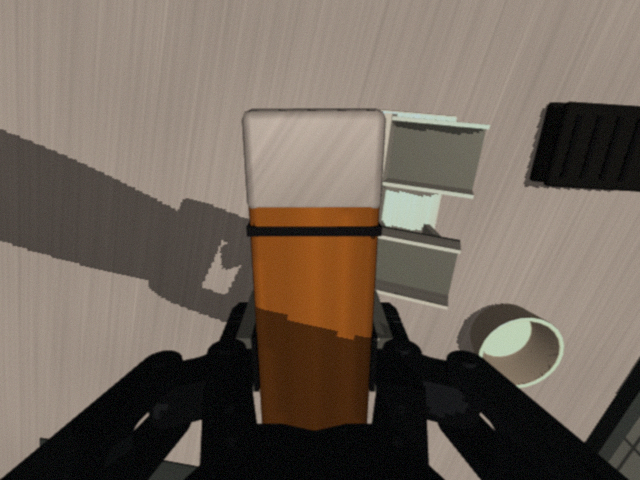

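```bash
python3 - <<'E'
from h import *
t=cv2.imread("pics/w3.png"); cv2.imwrite("pics/w3z.png",cv2.resize(t[0:220,400:580],None,fx=2.7,fy=2.7,interpolation=2))
t=cv2.imread("pics/w4.png"); cv2.imwrite("pics/w4z.png",cv2.resize(t[100:320,370:500],None,fx=2.7,fy=2.7,interpolation=2))
E
```

```text
(no output)
```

View pics/w3z.png

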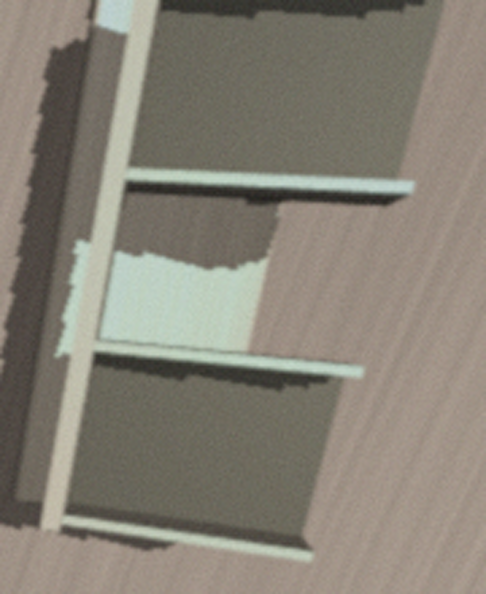

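View pics/w4z.png

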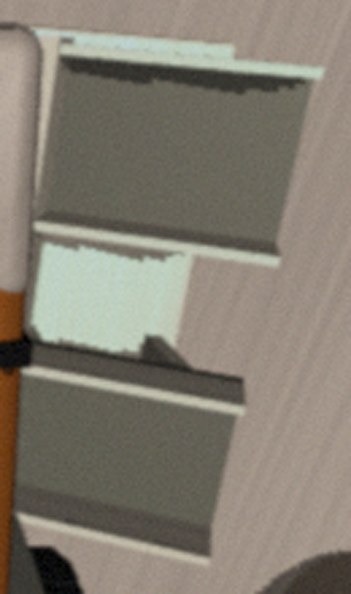

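```bash
cat > restfit2.py <<'E'
exec(open('restfit.py').read().split("def f(q)")[0])
s3,c3,_=pickle.load(open('w3.pkl','rb'));s4,c4,_=pickle.load(open('w4.pkl','rb'))
O3=[('u',3,(312,556)),('u',2,(362,372)),('u',1,(412,187)),('h',3,(62,521)),('h',2,(97,345)),('h',1,(128,177))]
O4=[('u',0,(323,73)),('u',1,(278,262)),('u',2,(243,409)),('u',3,(210,558)),('h',1,(37,227))]
W=[(c3,s3,a,k,np.array(p)/2.7+[400,0]) for a,k,p in O3]+[(c4,s4,a,k,np.array(p)/2.7+[370,100]) for a,k,p in O4]
def pt(kind,k,q):
    x,y,th,t,z=q
    Y=[75+t/2,25-t/2,-25+t/2,-75-t/2]
    yy=k if kind=='f' else Y[k]
    X={'u':up,'l':lo,'f':fl,'h':lambda y:(-9.2,y,65.4)}[kind[0]](yy)
    return Ro.from_euler('z',th).apply(np.array(X)/1000+[0,0,z])+[x,y,0]
def fw(q): return np.array([e for c,s,a,k,p in W for e in proj(c,pt(a,k,q),s)-p])
def ft(q): return np.array([e for c,a,k,p in obs if a!='ux' for e in proj(c,pt(a,k,q))-p])
for nm,F in [("wrist",fw),("wrist z=0",lambda q:np.r_[fw(q),q[4]*1e5]),("both",lambda q:np.r_[fw(q),ft(q)]),("both z0",lambda q:np.r_[fw(q),ft(q),q[4]*1e5])]:
    r=least_squares(F,[.58,0,.15,3,0],loss='soft_l1',x_scale=[.01,.01,.1,3,.01]); q=r.x
    print(nm,q.round(4),"rmsW",np.sqrt((fw(q)**2).mean()).round(2),"rmsT",np.sqrt((ft(q)**2).mean()).round(2))
    for y in (.05,-.05): print("   ch",(Ro.from_euler('z',q[2]).apply([.073,y,.088+q[4]])+[q[0],q[1],0]).round(4))
print(fw(q).reshape(-1,2).round(1).tolist())
E
python3 restfit2.py
```

```text
wrist [ 5.8340e-01 -6.4000e-03  1.6250e-01  3.2964e+00 -2.9000e-03] rmsW 0.48 rmsT 0.55
   ch [0.6474 0.0548 0.0851]
   ch [ 0.6635 -0.0439  0.0851]
wrist z=0 [ 0.582  -0.0064  0.1633  3.1433 -0.    ] rmsW 0.76 rmsT 0.76
   ch [0.6459 0.0549 0.088 ]
   ch [ 0.6622 -0.0438  0.088 ]
both [ 0.5835 -0.0065  0.1626  3.2636 -0.0033] rmsW 0.5 rmsT 0.53
   ch [0.6475 0.0547 0.0847]
   ch [ 0.6637 -0.044   0.0847]
both z0 [ 0.5821 -0.0064  0.1633  3.0876 -0.    ] rmsW 0.76 rmsT 0.75
   ch [0.646  0.0548 0.088 ]
   ch [ 0.6622 -0.0439  0.088 ]
[[0.3, 0.4], [0.5, -0.1], [0.6, 0.3], [-0.1, 0.1], [-1.1, 0.3], [-0.7, -1.6], [0.0, 0.0], [0.5, -0.0], [0.7, 0.8], [-0.1, 1.8], [-1.6, 0.1]]
```

```bash
cat >> h.py <<'E'
TH=.163; CH={'L':np.array([.647,.0548,.0865]),'R':np.array([.663,-.0439,.0865])}
A=np.radians(20)
UX=np.array([np.cos(TH)*np.cos(A),np.sin(TH)*np.cos(A),np.sin(A)]); UN=np.array([-np.cos(TH)*np.sin(A),-np.sin(TH)*np.sin(A),np.cos(A)])
def Rplace(sgn): # sgn +1: tool y uphill (heavy at tool -y)
    return Rd(sgn*np.pi/2+TH,[-np.sin(TH),np.cos(TH),0],-A)
def place(ch,up,n,sgn,off=(0,0,0)):
    R=Rplace(sgn); p=CH[ch]+UX*up+UN*n-R.apply(np.array(off)/1000.); return rel(p,R)
E
python3 - <<'E'
from h import *
R=Rplace(1); print(R.as_matrix().round(3))
place('R',8,100,1,(0,1,0)) if 0 else place('R',.008,.1,1,(0,1,0))
E
```

```text
[[-0.162  0.927  0.337]
 [ 0.987  0.152  0.056]
 [ 0.     0.342 -0.94 ]]
t [53.3 49.8 71.5] w [-0.282  0.26  -1.471] rows 10.1 tcp [ 0.584 -0.057  0.328]
```

{"op": "apply_moves", "data": {
  "steps": [
    {"tx":53,"ty":50,"tz":0,"wx":-0.282,"wy":0.26,"wz":-1.471},
    {"tx":53,"ty":50,"tz":0,"wx":-0.282,"wy":0.26,"wz":-1.471},
    {"tx":53,"ty":50,"tz":0,"wx":-0.282,"wy":0.26,"wz":-1.471},
    {"tx":53,"ty":50,"tz":0,"wx":-0.282,"wy":0.26,"wz":-1.471},
    {"tx":53,"ty":50,"tz":71,"wx":-0.282,"wy":0.26,"wz":-1.471},
    {"tx":53,"ty":50,"tz":71,"wx":-0.282,"wy":0.26,"wz":-1.471},
    {"tx":53,"ty":50,"tz":71,"wx":-0.282,"wy":0.26,"wz":-1.471},
    {"tx":53,"ty":50,"tz":71,"wx":-0.282,"wy":0.26,"wz":-1.471},
    {"tx":53,"ty":50,"tz":71,"wx":-0.282,"wy":0.26,"wz":-1.471},
    {"tx":53,"ty":50,"tz":71,"wx":-0.282,"wy":0.26,"wz":-1.471},
    {"tx":53,"ty":50,"tz":71,"wx":-0.282,"wy":0.26,"wz":-1.471},
    {"tx":53,"ty":50,"tz":71,"wx":-0.282,"wy":0.26,"wz":-1.471}
  ]
}}

```text
time: 8.75
eef_pos: [0.5832, -0.0566, 0.3286]
tcp_rot: [0.638, 0.75, 0.132, 0.112]
contact_force: [0.3, -0.0, -3.6]
opening: 0.455
```

```bash
python3 - <<'E'
from h import *
s,c,t=wshot('w5')
sc=imaging.read_camera("scene")["img"];cv2.imwrite("pics/s5.png",cv2.resize(sc[170:290,220:420],None,fx=4,fy=4,interpolation=2)[:,:,::-1])
R=Ro.from_quat(s["tcp_rot"]);print(s["contact_force"].round(2),"tool tq",R.inv().apply(s["wrist_torque"]).round(3))
place('R',.008,.1,1,(0,1,0)); place('R',.008,.03,1,(0,1,0))
E
```

```text
t 8.75 [ 0.5832 -0.0566  0.3286] 0.014
mill_a 0.95 [312. 255.] 39827
rest 0.85 [441. 107.] 25256
[ 0.25 -0.01 -3.62] tool tq [ 0.23   0.036 -0.025]
t [-1.  -0.1  0.5] w [-0.    -0.001 -0.   ] rows 0.0 tcp [ 0.584 -0.057  0.328]
t [-1.  -0.1 70.5] w [-0.    -0.001 -0.   ] rows 1.4 tcp [ 0.607 -0.053  0.262]
```

View pics/w5.png

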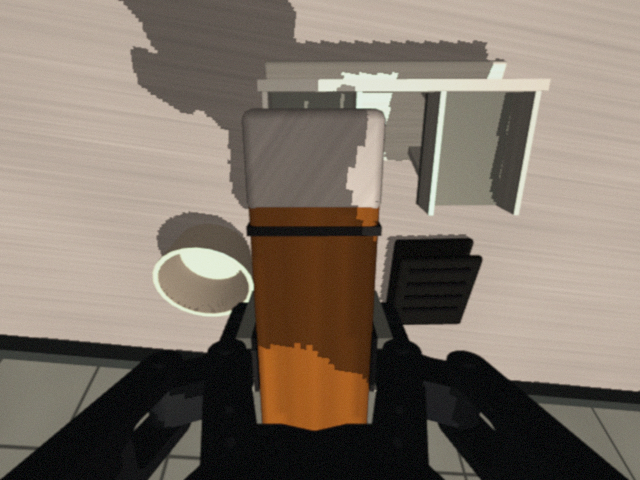

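View pics/s5.png

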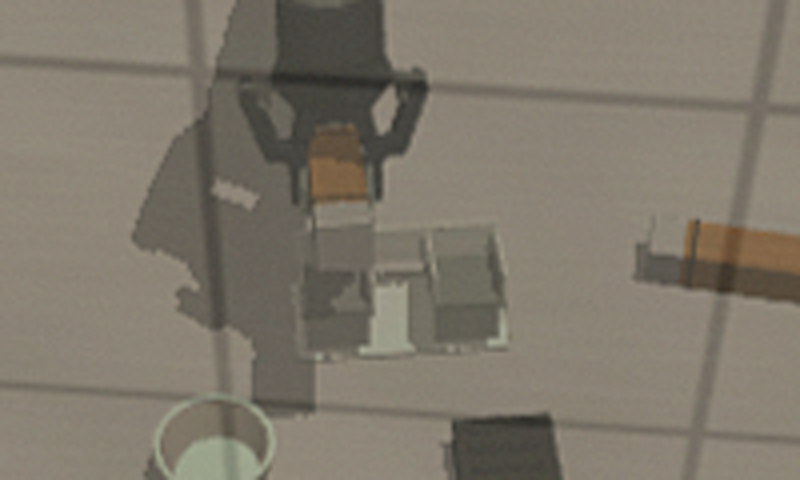

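```bash
python3 - <<'E'
from h import *
s=readout.get_state(); R=Ro.from_quat(s["tcp_rot"])
rel(s["eef_pos"]+R.apply([0,0,.1547]),Rd(np.pi/2+TH))
E
```

```text
t [ 0.1 52.9  9.3] w [ 0.349 -0.001  0.   ] rows 2.3 tcp [ 0.636 -0.047  0.338]
```

{"op": "apply_moves", "data": {
  "steps": [
    {"tx":0,"ty":30,"tz":0,"wx":0.15,"wy":0,"wz":0},
    {"tx":0,"ty":53,"tz":0,"wx":0.349,"wy":0,"wz":0},
    {"tx":0,"ty":53,"tz":0,"wx":0.349,"wy":0,"wz":0},
    {"tx":0,"ty":53,"tz":0,"wx":0.349,"wy":0,"wz":0},
    {"tx":0,"ty":53,"tz":0,"wx":0.349,"wy":0,"wz":0},
    {"tx":0,"ty":53,"tz":0,"wx":0.349,"wy":0,"wz":0}
  ]
}}

```text
time: 9.55
eef_pos: [0.632, -0.0477, 0.3464]
tcp_rot: [0.647, 0.763, 0.0, -0.0]
contact_force: [0.1, 0.3, -3.9]
opening: 0.457
```

```bash
python3 - <<'E'
from h import *
for i in range(8):
    s=readout.get_state(); R=Ro.from_quat(s["tcp_rot"]); print(s["contact_force"].round(2),"tool",R.inv().apply(s["wrist_torque"]).round(3))
    imaging.read_camera("scene")
place('R',.008,.1,1,(0,1,0))
E
```

```text
[ 0.08  0.29 -3.86] tool [-0.197 -0.044 -0.03 ]
[-0.56  0.07 -4.42] tool [-0.169 -0.015 -0.011]
[ 0.55 -0.6  -4.13] tool [-0.17   0.042  0.029]
[ 0.42  0.45 -3.41] tool [-0.193 -0.027 -0.015]
[-0.18 -1.08 -3.93] tool [-0.173  0.027 -0.007]
[ 0.62 -0.69 -4.  ] tool [-0.235  0.055  0.027]
[-0.14  0.37 -3.73] tool [-0.24  -0.027 -0.005]
[-0.02  0.36 -3.53] tool [-0.172  0.008 -0.021]
t [ -1.1 -49.7  18.7] w [-0.348 -0.001  0.001] rows 2.3 tcp [ 0.584 -0.057  0.328]
```

{"op": "apply_moves", "data": {
  "steps": [
    {"tx":-1,"ty":-50,"tz":19,"wx":-0.348,"wy":0,"wz":0},
    {"tx":-1,"ty":-50,"tz":19,"wx":-0.348,"wy":0,"wz":0},
    {"tx":-1,"ty":-50,"tz":19,"wx":-0.348,"wy":0,"wz":0},
    {"tx":-1,"ty":-50,"tz":19,"wx":-0.348,"wy":0,"wz":0},
    {"tx":-1,"ty":-50,"tz":19,"wx":-0.348,"wy":0,"wz":0}
  ]
}}

```text
time: 10.45
eef_pos: [0.5834, -0.057, 0.3284]
tcp_rot: [0.637, 0.751, 0.132, 0.112]
contact_force: [-0.1, -0.7, -4.3]
opening: 0.458
```

```bash
python3 - <<'E'
from h import *
place('R',.008,.03,1,(0,1,0))
E
```

```text
t [-0.1  0.1 70.2] w [-0.002 -0.001  0.002] rows 1.4 tcp [ 0.607 -0.053  0.262]
```

Now down to 30 mm above the floor position, then look.

{"op": "apply_moves", "data": {
  "steps": [
    {"tx":0,"ty":0,"tz":35,"wx":0,"wy":0,"wz":0},
    {"tx":0,"ty":0,"tz":60,"wx":0,"wy":0,"wz":0},
    {"tx":0,"ty":0,"tz":70,"wx":0,"wy":0,"wz":0},
    {"tx":0,"ty":0,"tz":70,"wx":0,"wy":0,"wz":0},
    {"tx":0,"ty":0,"tz":70,"wx":0,"wy":0,"wz":0}
  ]
}}

```text
time: 10.95
eef_pos: [0.6074, -0.053, 0.263]
tcp_rot: [0.637, 0.751, 0.133, 0.112]
contact_force: [0.6, 0.0, -4.0]
opening: 0.457
```

```bash
python3 - <<'E'
from h import *
s,c,t=wshot('w6')
sc=imaging.read_camera("scene")["img"];cv2.imwrite("pics/s6.png",cv2.resize(sc[200:280,260:380],None,fx=6,fy=6,interpolation=2)[:,:,::-1])
place('R',.008,.0,1,(0,1,0))
E
```

```text
t 10.95 [ 0.6074 -0.053   0.263 ] 0.005
mill_a 0.86 [313. 255.] 39391
rest 0.96 [492. 116.] 53779
t [ 0.  -0.6 31.2] w [0.002 0.    0.002] rows 0.6 tcp [ 0.617 -0.051  0.234]
```

View pics/w6.png

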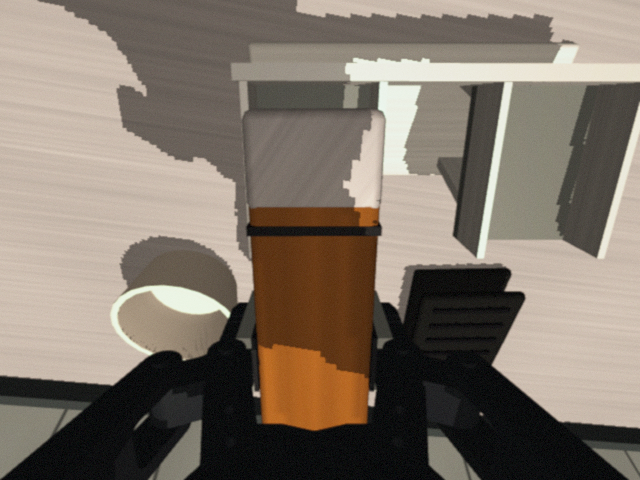

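View pics/s6.png

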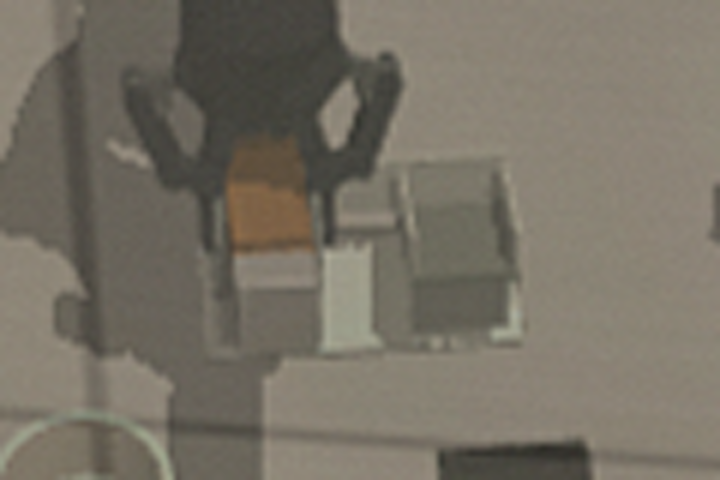

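{"op": "apply_moves", "data": {
  "steps": [
    {"tx":0,"ty":0,"tz":14,"wx":0,"wy":0,"wz":0},
    {"tx":0,"ty":0,"tz":24,"wx":0,"wy":0,"wz":0},
    {"tx":0,"ty":0,"tz":27,"wx":0,"wy":0,"wz":0},
    {"tx":0,"ty":0,"tz":27,"wx":0,"wy":0,"wz":0},
    {"tx":0,"ty":0,"tz":27,"wx":0,"wy":0,"wz":0}
  ]
}}

```text
time: 11.65
eef_pos: [0.6157, -0.0515, 0.2365]
tcp_rot: [0.637, 0.752, 0.132, 0.11]
contact_force: [-5.8, -0.3, 2.6]
opening: 0.459
```

{"op": "apply_moves", "data": {
  "steps": [
    {"tx":0,"ty":0,"tz":2,"wx":0,"wy":0,"wz":0},
    {"tx":0,"ty":0,"tz":3,"wx":0,"wy":0,"wz":0},
    {"tx":0,"ty":0,"tz":3,"wx":0,"wy":0,"wz":0}
  ]
}}

```text
time: 11.95
eef_pos: [0.6165, -0.0516, 0.2365]
tcp_rot: [0.636, 0.752, 0.131, 0.109]
contact_force: [-18.1, -1.9, 18.6]
opening: 0.455
```

```bash
python3 - <<'E'
from h import *
s=readout.get_state(); R=Ro.from_quat(s["tcp_rot"]);print("tool F",R.inv().apply(s["contact_force"]).round(2),"tool tq",R.inv().apply(s["wrist_torque"]).round(3))
place('R',.0,.0,1,(0,1,0))
E
```

```text
tool F [  1.19 -10.85 -23.59] tool tq [2.56  0.183 0.192]
t [ 0.  -7.9  2.4] w [-0.007 -0.004  0.003] rows 0.2 tcp [ 0.61  -0.053  0.232]
```

{"op": "apply_moves", "data": {
  "steps": [
    {"tx":0,"ty":0,"tz":-2.5,"wx":0,"wy":0,"wz":0},
    {"tx":0,"ty":-3,"tz":-2.5,"wx":0,"wy":0,"wz":0},
    {"tx":0,"ty":-5,"tz":-2.5,"wx":0,"wy":0,"wz":0},
    {"tx":0,"ty":-5,"tz":-2.5,"wx":0,"wy":0,"wz":0}
  ]
}}

```text
time: 12.35
eef_pos: [0.6121, -0.0524, 0.2353]
tcp_rot: [0.637, 0.751, 0.133, 0.113]
contact_force: [0.3, -0.1, 3.3]
opening: 0.456
```

```bash
python3 - <<'E'
from h import *
s=readout.get_state(); R=Ro.from_quat(s["tcp_rot"]);print("tool F",R.inv().apply(s["contact_force"]).round(2),"tool tq",R.inv().apply(s["wrist_torque"]).round(3))
place('R',.0,.0,1,(0,1,0))
E
```

```text
tool F [-0.17  1.44 -3.03] tool tq [ 0.024 -0.052  0.022]
t [ 0.1 -3.4  2.8] w [0.002 0.    0.001] rows 0.1 tcp [ 0.61  -0.053  0.232]
```

{"op": "apply_moves", "data": {
  "steps": [
    {"tx":0,"ty":-2,"tz":0,"wx":0,"wy":0,"wz":0},
    {"tx":0,"ty":-3.5,"tz":0,"wx":0,"wy":0,"wz":0},
    {"tx":0,"ty":-3.5,"tz":0,"wx":0,"wy":0,"wz":0}
  ]
}}

```text
time: 12.65
eef_pos: [0.6087, -0.0529, 0.2341]
tcp_rot: [0.637, 0.751, 0.133, 0.113]
contact_force: [1.8, -1.3, 4.0]
opening: 0.459
```

```bash
python3 - <<'E'
from h import *
s=readout.get_state(); R=Ro.from_quat(s["tcp_rot"]);print("tool F",R.inv().apply(s["contact_force"]).round(2),"tool tq",R.inv().apply(s["wrist_torque"]).round(3))
place('R',.0,.0,1,(0,1,0))
wshot('w7')
E
```

```text
tool F [-1.62  2.88 -3.25] tool tq [-0.212 -0.028 -0.005]
t [0.  0.2 2.8] w [0.002 0.    0.002] rows 0.1 tcp [ 0.61  -0.053  0.232]
t 12.65 [ 0.6087 -0.0529  0.2341] 0.004
rest 0.67 [499. 144.] 64994
```

View pics/w7.png

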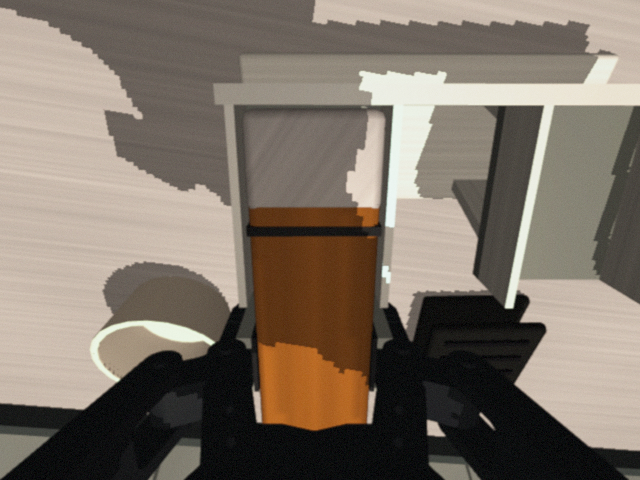

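{"op": "apply_moves", "data": {
  "steps": [
    {"tx":0,"ty":-1.5,"tz":0,"wx":0,"wy":0,"wz":0},
    {"tx":0,"ty":-2.5,"tz":0,"wx":0,"wy":0,"wz":0},
    {"tx":0,"ty":-2.5,"tz":0,"wx":0,"wy":0,"wz":0}
  ]
}}

```text
time: 13.1
eef_pos: [0.607, -0.0532, 0.2336]
tcp_rot: [0.637, 0.75, 0.134, 0.114]
contact_force: [6.4, 0.1, 3.1]
opening: 0.456
```

```bash
python3 - <<'E'
from h import *
s=readout.get_state(); R=Ro.from_quat(s["tcp_rot"]);print("tool F",R.inv().apply(s["contact_force"]).round(2),"tool tq",R.inv().apply(s["wrist_torque"]).round(3))
place('R',.0,.0,1,(0,1,0))
E
```

```text
tool F [-0.95  6.98 -0.72] tool tq [-0.881  0.058  0.11 ]
t [0.1 2.  3. ] w [0.005 0.001 0.   ] rows 0.1 tcp [ 0.61  -0.053  0.232]
```

{"op": "apply_moves", "data": {
  "steps": [
    {"tx":0,"ty":0,"tz":0,"wx":0,"wy":0,"wz":0},
    {"tx":0,"ty":0,"tz":0,"wx":0,"wy":0,"wz":0},
    {"tx":0,"ty":0,"tz":0,"wx":0,"wy":0,"wz":0},
    {"tx":0,"ty":0,"tz":0,"wx":0,"wy":0,"wz":0}
  ],
  "hand": 0.8
}}

```text
time: 13.5
eef_pos: [0.6049, -0.0529, 0.2308]
tcp_rot: [0.637, 0.752, 0.131, 0.11]
contact_force: [0.4, -0.2, -0.2]
opening: 0.799
```

```bash
python3 - <<'E'
from h import *
s,c,t=wshot('w8')
R=Ro.from_quat(s["tcp_rot"]);print("tool F",R.inv().apply(s["contact_force"]).round(2),"tool tq",R.inv().apply(s["wrist_torque"]).round(3),s["opening"])
E
```

```text
t 13.5 [ 0.6049 -0.0529  0.2308] 0.001
mill_a 0.78 [309. 262.] 38026
rest 0.89 [500. 159.] 64551
tool F [-0.26  0.29  0.31] tool tq [ 0.1   -0.015 -0.049] 0.7987408042970542
```

View pics/w8.png

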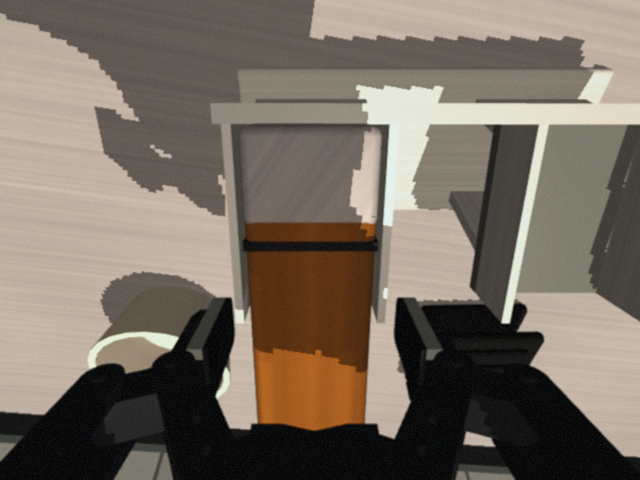

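{"op": "apply_moves", "data": {
  "steps": [
    {"tx":0,"ty":0,"tz":-20,"wx":0,"wy":0,"wz":0},
    {"tx":0,"ty":0,"tz":-60,"wx":0,"wy":0,"wz":0},
    {"tx":0,"ty":0,"tz":-110,"wx":0,"wy":0,"wz":0},
    {"tx":0,"ty":0,"tz":-130,"wx":0,"wy":0,"wz":0},
    {"tx":0,"ty":0,"tz":-130,"wx":0,"wy":0,"wz":0}
  ],
  "hand": 1
}}

```text
time: 14.15
eef_pos: [0.5624, -0.0608, 0.3592]
tcp_rot: [0.636, 0.751, 0.134, 0.116]
contact_force: [-0.7, 1.1, -0.1]
opening: 0.996
```

```bash
python3 - <<'E'
from h import *
s,c,t=wshot('w9')
rel([.548,.285,.41],Rd(-.10),grasp=False)
E
```

```text
t 14.15 [ 0.5624 -0.0608  0.3592] 0.063
mill_a 0.96 [314. 217.] 13618
mill_a 0.67 [635.  91.] 345
rest 0.64 [420. 128.] 20918
t [343.   59.6 -38.6] w [ 0.241 -0.318  1.815] rows 12.4 tcp [0.548 0.285 0.41 ]
```

View pics/w9.png

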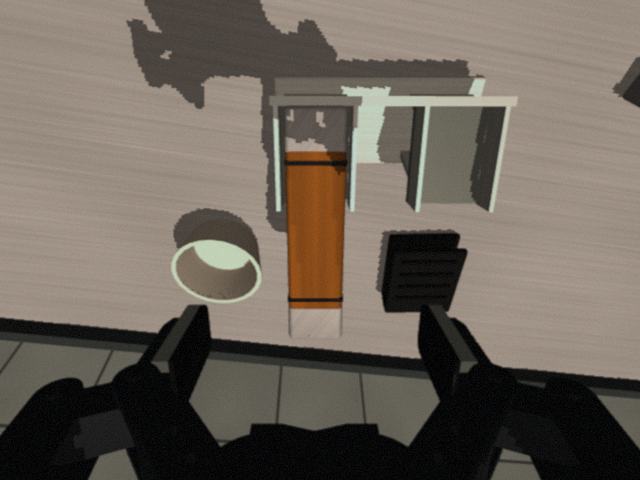

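{"op": "apply_moves", "data": {
  "steps": [
    {"tx":343,"ty":60,"tz":-39,"wx":0.241,"wy":-0.318,"wz":1.815},
    {"tx":343,"ty":60,"tz":-39,"wx":0.241,"wy":-0.318,"wz":1.815},
    {"tx":343,"ty":60,"tz":-39,"wx":0.241,"wy":-0.318,"wz":1.815},
    {"tx":343,"ty":60,"tz":-39,"wx":0.241,"wy":-0.318,"wz":1.815},
    {"tx":343,"ty":60,"tz":-39,"wx":0.241,"wy":-0.318,"wz":1.815},
    {"tx":343,"ty":60,"tz":-39,"wx":0.241,"wy":-0.318,"wz":1.815},
    {"tx":343,"ty":60,"tz":-39,"wx":0.241,"wy":-0.318,"wz":1.815},
    {"tx":343,"ty":60,"tz":-39,"wx":0.241,"wy":-0.318,"wz":1.815},
    {"tx":343,"ty":60,"tz":-39,"wx":0.241,"wy":-0.318,"wz":1.815},
    {"tx":343,"ty":60,"tz":-39,"wx":0.241,"wy":-0.318,"wz":1.815},
    {"tx":343,"ty":60,"tz":-39,"wx":0.241,"wy":-0.318,"wz":1.815},
    {"tx":343,"ty":60,"tz":-39,"wx":0.241,"wy":-0.318,"wz":1.815}
  ]
}}

```text
time: 15.5
eef_pos: [0.5484, 0.2857, 0.4084]
tcp_rot: [0.997, 0.075, 0.019, 0.018]
contact_force: [0.3, -0.0, 0.2]
opening: 0.999
```

{"op": "apply_moves", "data": {
  "steps": [
    {"tx":0,"ty":0,"tz":0,"wx":0,"wy":0,"wz":0},
    {"tx":0,"ty":0,"tz":0,"wx":0,"wy":0,"wz":0},
    {"tx":0,"ty":0,"tz":0,"wx":0,"wy":0,"wz":0}
  ]
}}

```text
time: 15.8
eef_pos: [0.5485, 0.285, 0.4107]
tcp_rot: [0.997, 0.078, 0.022, 0.018]
contact_force: [0.6, -0.5, -0.1]
opening: 1.004
```

```bash
python3 - <<'E'
from h import *
s,c,t=wshot('w10')
for i in range(3):
    s=readout.get_state(); R=Ro.from_quat(s["tcp_rot"]); print(s["contact_force"].round(2),"tool",R.inv().apply(s["wrist_torque"]).round(3)); imaging.read_camera("top")
cv2.imwrite("pics/w10z.png",cv2.resize(c["img"][110:320,260:380],None,fx=2.8,fy=2.8,interpolation=2)[:,:,::-1])
E
```

```text
t 15.8 [0.5485 0.285  0.4107] 0.01
mill_a 0.82 [294. 182.] 7484
rest 0.56 [315. 386.] 5656
[0.62 0.68 0.5 ] tool [ 0.017 -0.019  0.019]
[-0.12  0.31 -0.65] tool [ 0.054 -0.056 -0.017]
[-0.09  0.03  0.32] tool [-0.024 -0.005  0.004]
```

View pics/w10.png

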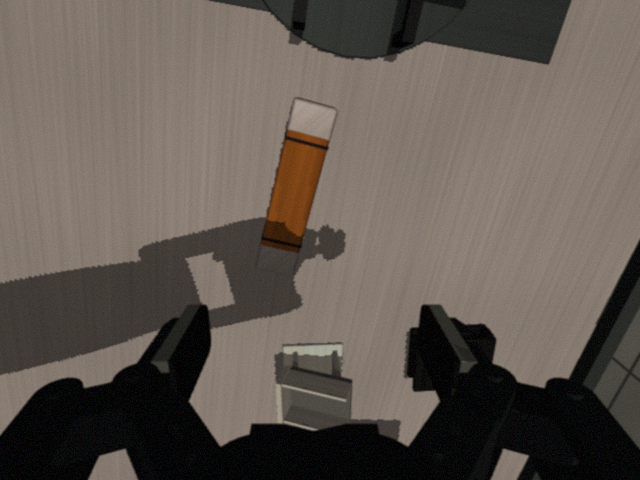

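View pics/w10z.png

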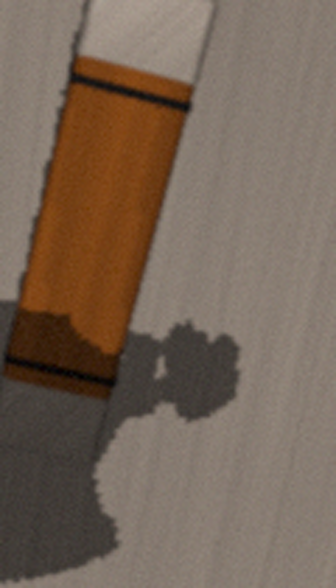

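```bash
python3 - <<'E'
from h import *
s,c,tr=pickle.load(open('w10.pkl','rb'))
U=[np.array(p)/2.8+[260,110] for p in [(78,57),(193,86),(110,398),(5,380)]]
# ends from full picture: top end edge (297,98)-(337,108), bottom (256,265)-(293,270)
for z in (.037,.04):
    P=np.array([plane(c,u,z,s) for u in U]); a=(P[2]+P[3]-P[0]-P[1])/2
    psi=np.arctan2(a[1],a[0])+np.pi/2
    print(z,P.mean(0).round(4),np.linalg.norm(a).round(4),np.linalg.norm(P[0]-P[1]).round(4),np.linalg.norm(P[2]-P[3]).round(4),"psi",psi)
    P2=np.array([plane(c,u,z,s) for u in [(297,98),(337,108),(256,265),(294,272)]]);print(P2.mean(0).round(4))
m=np.array([P.mean(0)[0],P.mean(0)[1],.08]); rel(m,Rd(psi))
t=pickle.load(open('top.pkl','rb'));print(proj(t,[*P.mean(0)[:2],.04]))
E
```

```text
0.037 [0.546  0.2746 0.037 ] 0.1146 0.0381 0.0382 psi -0.09541758202350303
[0.5461 0.2776 0.037 ]
0.04 [0.5459 0.2754 0.04  ] 0.1136 0.0378 0.0379 psi -0.09541758202350259
[0.546  0.2783 0.04  ]
t [-11.6   2.2 177.2] w [ 0.033 -0.047  0.25 ] rows 3.6 tcp [0.546 0.275 0.235]
[214.20934302 284.99719495]
```

{"op": "apply_moves", "data": {
  "steps": [
    {"tx":-12,"ty":2,"tz":45,"wx":0.033,"wy":-0.047,"wz":0.25},
    {"tx":-12,"ty":2,"tz":90,"wx":0.033,"wy":-0.047,"wz":0.25},
    {"tx":-12,"ty":2,"tz":135,"wx":0.033,"wy":-0.047,"wz":0.25},
    {"tx":-12,"ty":2,"tz":165,"wx":0.033,"wy":-0.047,"wz":0.25},
    {"tx":-12,"ty":2,"tz":177,"wx":0.033,"wy":-0.047,"wz":0.25},
    {"tx":-12,"ty":2,"tz":177,"wx":0.033,"wy":-0.047,"wz":0.25},
    {"tx":-12,"ty":2,"tz":177,"wx":0.033,"wy":-0.047,"wz":0.25}
  ]
}}

```text
time: 16.8
eef_pos: [0.5462, 0.2759, 0.2366]
tcp_rot: [0.999, -0.048, 0.001, -0.0]
contact_force: [0.3, 0.0, -0.0]
opening: 0.997
```

```bash
python3 - <<'E'
from h import *
s,c,t=wshot('w11')
R=Ro.from_quat(s["tcp_rot"]);print((s["eef_pos"]+R.apply([0,0,.1547])).round(4))
rel([.546,.2755,.021],Rd(-.0954))
for y in (-.055,.055): print(proj(c,[.546-.0954*y*-1*-1,.2755-y,.04],s))
E
```

```text
t 16.8 [0.5462 0.2759 0.2366] 0.003
mill_a 0.64 [310. 247.] 24798
[0.5466 0.276  0.0819]
t [-0.5  0.6 61.8] w [-0.002 -0.004  0.   ] rows 1.2 tcp [0.546 0.276 0.176]
[313.27577675 175.56199922]
[313.36593364 375.50091076]
```

View pics/w11.png

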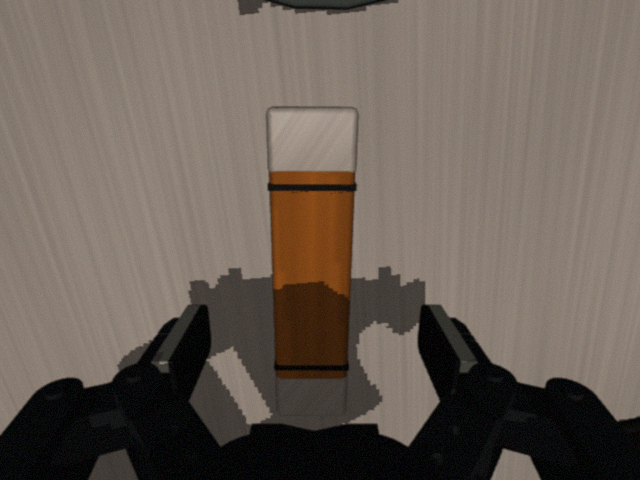

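{"op": "apply_moves", "data": {
  "steps": [
    {"tx":0,"ty":0,"tz":25,"wx":0,"wy":0,"wz":0},
    {"tx":0,"ty":0,"tz":46,"wx":0,"wy":0,"wz":0},
    {"tx":0,"ty":0,"tz":61,"wx":0,"wy":0,"wz":0},
    {"tx":0,"ty":0,"tz":61,"wx":0,"wy":0,"wz":0},
    {"tx":0,"ty":0,"tz":61,"wx":0,"wy":0,"wz":0}
  ]
}}

```text
time: 17.45
eef_pos: [0.5458, 0.2757, 0.1745]
tcp_rot: [0.999, -0.048, 0.001, -0.0]
contact_force: [0.8, -0.2, 0.1]
opening: 1.0
```

{"op": "apply_moves", "data": {
  "steps": [
    {"tx":0,"ty":0,"tz":0,"wx":0,"wy":0,"wz":0},
    {"tx":0,"ty":0,"tz":0,"wx":0,"wy":0,"wz":0},
    {"tx":0,"ty":0,"tz":0,"wx":0,"wy":0,"wz":0},
    {"tx":0,"ty":0,"tz":0,"wx":0,"wy":0,"wz":0},
    {"tx":0,"ty":0,"tz":0,"wx":0,"wy":0,"wz":0},
    {"tx":0,"ty":0,"tz":0,"wx":0,"wy":0,"wz":0},
    {"tx":0,"ty":0,"tz":0,"wx":0,"wy":0,"wz":0},
    {"tx":0,"ty":0,"tz":0,"wx":0,"wy":0,"wz":0}
  ],
  "hand": 0,
  "force": 90
}}

```text
time: 18.25
eef_pos: [0.5459, 0.2758, 0.1749]
tcp_rot: [0.999, -0.048, 0.001, -0.0]
contact_force: [0.2, 0.6, 7.0]
opening: 0.459
```

{"op": "apply_moves", "data": {
  "steps": [
    {"tx":0,"ty":0,"tz":-10,"wx":0,"wy":0,"wz":0},
    {"tx":0,"ty":0,"tz":-40,"wx":0,"wy":0,"wz":0},
    {"tx":0,"ty":0,"tz":-80,"wx":0,"wy":0,"wz":0},
    {"tx":0,"ty":0,"tz":-120,"wx":0,"wy":0,"wz":0},
    {"tx":0,"ty":0,"tz":-160,"wx":0,"wy":0,"wz":0},
    {"tx":0,"ty":0,"tz":-190,"wx":0,"wy":0,"wz":0},
    {"tx":0,"ty":0,"tz":-205,"wx":0,"wy":0,"wz":0},
    {"tx":0,"ty":0,"tz":-205,"wx":0,"wy":0,"wz":0},
    {"tx":0,"ty":0,"tz":-205,"wx":0,"wy":0,"wz":0},
    {"tx":0,"ty":0,"tz":-205,"wx":0,"wy":0,"wz":0}
  ]
}}

```text
time: 19.25
eef_pos: [0.5447, 0.2753, 0.3752]
tcp_rot: [0.999, -0.048, -0.003, 0.001]
contact_force: [-0.7, -0.7, -5.1]
opening: 0.459
```

```bash
python3 - <<'E'
from h import *
for i in range(8):
    s=readout.get_state(); R=Ro.from_quat(s["tcp_rot"]); print(s["contact_force"].round(2),"tool",R.inv().apply(s["wrist_torque"]).round(3),s["opening"].round(3)); imaging.read_camera("top")
wshot('w12')
E
```

```text
Traceback (most recent call last):
AttributeError: 'float' object has no attribute 'round'
```

```bash
python3 - <<'E'
from h import *
for i in range(8):
    s=readout.get_state(); R=Ro.from_quat(s["tcp_rot"]); print(s["contact_force"].round(2),"tool",R.inv().apply(s["wrist_torque"]).round(3)); imaging.read_camera("top")
wshot('w12')
E
```

```text
[-0.74 -0.68 -5.12] tool [ 0.236 -0.042 -0.009]
[-0.25  0.12 -4.35] tool [0.183 0.051 0.034]
[ 0.33 -0.32 -3.13] tool [0.211 0.015 0.019]
[ 0.67  0.26 -5.13] tool [ 0.196  0.028 -0.01 ]
[-0.41  0.44 -3.89] tool [ 0.201  0.004 -0.049]
[ 0.05 -0.72 -5.09] tool [ 0.221  0.003 -0.007]
[ 0.78  1.05 -4.31] tool [ 0.186 -0.041  0.007]
[ 0.16 -0.24 -3.8 ] tool [0.178 0.039 0.054]
t 19.65 [0.5454 0.2756 0.3785] 0.002
mill_a 0.72 [314. 246.] 40708
rest 0.64 [430. 435.] 584
```

View pics/w12.png

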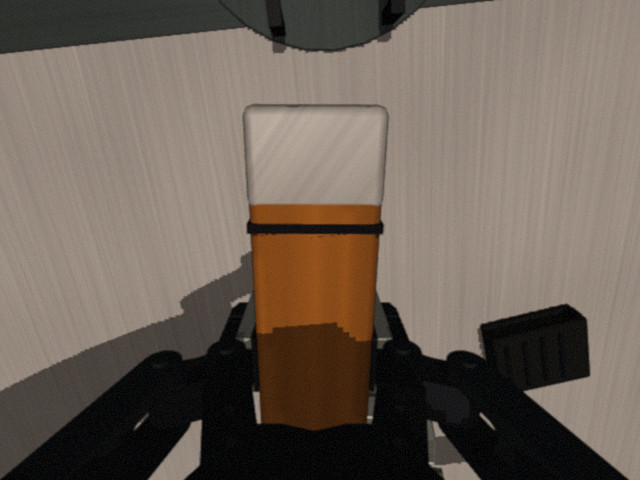

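```bash
python3 - <<'E'
from h import *
print(Rplace(-1).as_matrix().round(3))
place('L',.008,.12,-1)
E
```

```text
[[ 0.162 -0.927  0.337]
 [-0.987 -0.152  0.056]
 [ 0.    -0.342 -0.94 ]]
t [ 38.6 232.2  31.5] w [0.297 0.229 1.298] rows 9.0 tcp [0.562 0.041 0.347]
```

{"op": "apply_moves", "data": {
  "steps": [
    {"tx":39,"ty":232,"tz":0,"wx":0.297,"wy":0.229,"wz":1.298},
    {"tx":39,"ty":232,"tz":0,"wx":0.297,"wy":0.229,"wz":1.298},
    {"tx":39,"ty":232,"tz":0,"wx":0.297,"wy":0.229,"wz":1.298},
    {"tx":39,"ty":232,"tz":0,"wx":0.297,"wy":0.229,"wz":1.298},
    {"tx":39,"ty":232,"tz":32,"wx":0.297,"wy":0.229,"wz":1.298},
    {"tx":39,"ty":232,"tz":32,"wx":0.297,"wy":0.229,"wz":1.298},
    {"tx":39,"ty":232,"tz":32,"wx":0.297,"wy":0.229,"wz":1.298},
    {"tx":39,"ty":232,"tz":32,"wx":0.297,"wy":0.229,"wz":1.298},
    {"tx":39,"ty":232,"tz":32,"wx":0.297,"wy":0.229,"wz":1.298},
    {"tx":39,"ty":232,"tz":32,"wx":0.297,"wy":0.229,"wz":1.298},
    {"tx":39,"ty":232,"tz":32,"wx":0.297,"wy":0.229,"wz":1.298},
    {"tx":39,"ty":232,"tz":32,"wx":0.297,"wy":0.229,"wz":1.298}
  ]
}}

```text
time: 21.0
eef_pos: [0.5621, 0.041, 0.3469]
tcp_rot: [0.752, -0.636, 0.112, -0.132]
contact_force: [-0.8, -0.9, -4.8]
opening: 0.457
```

```bash
python3 - <<'E'
from h import *
s,c,t=wshot('w13')
place('L',.008,.12,-1);place('L',.008,.03,-1)
E
```

```text
t 21.0 [0.5621 0.041  0.3469] 0.011
mill_a 0.81 [461. 230.] 18141
mill_a 0.57 [314. 252.] 40442
rest 0.71 [402. 283.] 2637
t [ 0.1  0.2 -0.7] w [ 0.    -0.     0.001] rows 0.0 tcp [0.562 0.041 0.347]
t [ 0.1  0.2 89.3] w [ 0.    -0.     0.001] rows 1.8 tcp [0.592 0.046 0.263]
```

View pics/w13.png

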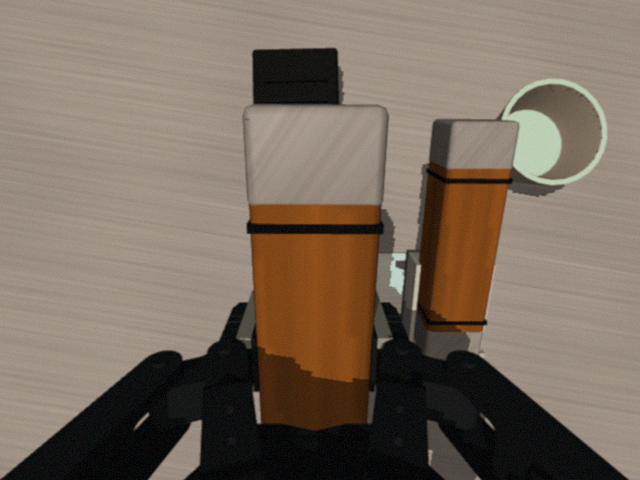

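{"op": "apply_moves", "data": {
  "steps": [
    {"tx":0,"ty":0,"tz":40,"wx":0,"wy":0,"wz":0},
    {"tx":0,"ty":0,"tz":75,"wx":0,"wy":0,"wz":0},
    {"tx":0,"ty":0,"tz":89,"wx":0,"wy":0,"wz":0},
    {"tx":0,"ty":0,"tz":89,"wx":0,"wy":0,"wz":0},
    {"tx":0,"ty":0,"tz":89,"wx":0,"wy":0,"wz":0}
  ]
}}

```text
time: 21.65
eef_pos: [0.5925, 0.0458, 0.2641]
tcp_rot: [0.751, -0.637, 0.113, -0.133]
contact_force: [1.1, 0.5, -3.7]
opening: 0.458
```

```bash
python3 - <<'E'
from h import *
s=readout.get_state()
place('L',.008,.0,-1)
sc=imaging.read_camera("scene")["img"];cv2.imwrite("pics/s14.png",cv2.resize(sc[200:280,260:380],None,fx=6,fy=6,interpolation=2)[:,:,::-1])
E
```

```text
t [-0.1  0.9 31. ] w [-0.001 -0.001  0.001] rows 0.6 tcp [0.602 0.047 0.235]
```

View pics/s14.png

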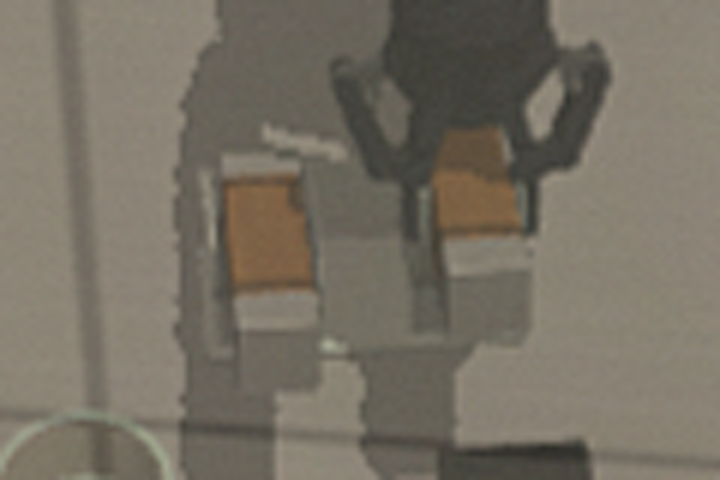

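{"op": "apply_moves", "data": {
  "steps": [
    {"tx":0,"ty":1,"tz":14,"wx":0,"wy":0,"wz":0},
    {"tx":0,"ty":1,"tz":22,"wx":0,"wy":0,"wz":0},
    {"tx":0,"ty":1,"tz":26,"wx":0,"wy":0,"wz":0},
    {"tx":0,"ty":1,"tz":26,"wx":0,"wy":0,"wz":0},
    {"tx":0,"ty":1,"tz":26,"wx":0,"wy":0,"wz":0}
  ]
}}

```text
time: 22.2
eef_pos: [0.6, 0.0471, 0.2383]
tcp_rot: [0.751, -0.637, 0.112, -0.132]
contact_force: [-0.1, 0.4, -4.1]
opening: 0.457
```

```bash
python3 - <<'E'
from h import *
s=readout.get_state(); R=Ro.from_quat(s["tcp_rot"]);print("tool F",R.inv().apply(s["contact_force"]).round(2),"tool tq",R.inv().apply(s["wrist_torque"]).round(3))
place('L',.0,.0,-1)
sc=imaging.read_camera("scene")["img"];cv2.imwrite("pics/s15.png",cv2.resize(sc[200:280,260:380],None,fx=6,fy=6,interpolation=2)[:,:,::-1])
E
```

```text
tool F [-0.4   1.43  3.87] tool tq [-0.192 -0.05   0.01 ]
t [0.  7.2 4.2] w [ 0. -0.  0.] rows 0.2 tcp [0.595 0.046 0.232]
```

View pics/s15.png

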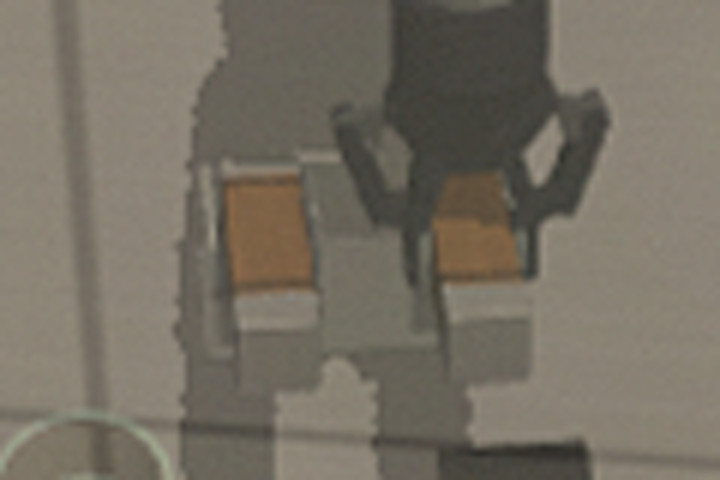

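In the channel, still unloaded (about 2 mm above the floor). Lower a bit and slide down to the foot.

{"op": "apply_moves", "data": {
  "steps": [
    {"tx":0,"ty":0,"tz":1.5,"wx":0,"wy":0,"wz":0},
    {"tx":0,"ty":3,"tz":1.5,"wx":0,"wy":0,"wz":0},
    {"tx":0,"ty":5,"tz":1.5,"wx":0,"wy":0,"wz":0},
    {"tx":0,"ty":6,"tz":1.5,"wx":0,"wy":0,"wz":0},
    {"tx":0,"ty":6,"tz":1.5,"wx":0,"wy":0,"wz":0}
  ]
}}

```text
time: 22.75
eef_pos: [0.5947, 0.0462, 0.2348]
tcp_rot: [0.751, -0.637, 0.112, -0.132]
contact_force: [0.8, 0.3, -4.0]
opening: 0.458
```

```bash
python3 - <<'E'
from h import *
s=readout.get_state(); R=Ro.from_quat(s["tcp_rot"]);print("tool F",R.inv().apply(s["contact_force"]).round(2),"tool tq",R.inv().apply(s["wrist_torque"]).round(3))
place('L',.0,.0,-1)
E
```

```text
tool F [-0.12  0.59  4.07] tool tq [-0.201  0.017  0.019]
t [0.  0.9 2.8] w [ 0. -0.  0.] rows 0.1 tcp [0.595 0.046 0.232]
```

{"op": "apply_moves", "data": {
  "steps": [
    {"tx":0,"ty":1,"tz":1,"wx":0,"wy":0,"wz":0},
    {"tx":0,"ty":2.5,"tz":1,"wx":0,"wy":0,"wz":0},
    {"tx":0,"ty":3.5,"tz":1,"wx":0,"wy":0,"wz":0},
    {"tx":0,"ty":3.5,"tz":1,"wx":0,"wy":0,"wz":0}
  ]
}}

```text
time: 23.15
eef_pos: [0.5932, 0.046, 0.2342]
tcp_rot: [0.75, -0.637, 0.115, -0.134]
contact_force: [6.5, 2.5, -4.9]
opening: 0.458
```

```bash
python3 - <<'E'
from h import *
s=readout.get_state(); R=Ro.from_quat(s["tcp_rot"]);print("tool F",R.inv().apply(s["contact_force"]).round(2),"tool tq",R.inv().apply(s["wrist_torque"]).round(3))
place('L',.0,.0,-1)
E
```

```text
tool F [-1.41 -4.67  6.97] tool tq [ 0.701 -0.288  0.043]
t [ 0.  -0.7  2.7] w [-0.006 -0.001 -0.   ] rows 0.1 tcp [0.595 0.046 0.232]
```

{"op": "apply_moves", "data": {
  "steps": [
    {"tx":0,"ty":-1,"tz":1,"wx":0,"wy":0,"wz":0},
    {"tx":0,"ty":-1,"tz":2,"wx":0,"wy":0,"wz":0},
    {"tx":0,"ty":-1,"tz":2,"wx":0,"wy":0,"wz":0}
  ]
}}

```text
time: 23.45
eef_pos: [0.5943, 0.046, 0.2337]
tcp_rot: [0.751, -0.637, 0.113, -0.133]
contact_force: [-4.7, 0.1, 6.9]
opening: 0.454
```

```bash
python3 - <<'E'
from h import *
s=readout.get_state(); R=Ro.from_quat(s["tcp_rot"]);print("tool F",R.inv().apply(s["contact_force"]).round(2),"tool tq",R.inv().apply(s["wrist_torque"]).round(3))
place('L',.0,.0,-1)
E
```

```text
tool F [-0.89  2.   -8.12] tool tq [-0.495 -0.166  0.054]
t [-0.1  0.1  1.9] w [-0.001 -0.     0.001] rows 0.0 tcp [0.595 0.046 0.232]
```

Floor contact (8 N). Release.

{"op": "apply_moves", "data": {
  "steps": [
    {"tx":0,"ty":0,"tz":0,"wx":0,"wy":0,"wz":0},
    {"tx":0,"ty":0,"tz":0,"wx":0,"wy":0,"wz":0},
    {"tx":0,"ty":0,"tz":0,"wx":0,"wy":0,"wz":0},
    {"tx":0,"ty":0,"tz":0,"wx":0,"wy":0,"wz":0}
  ],
  "hand": 0.75
}}

```text
time: 23.85
eef_pos: [0.5935, 0.046, 0.2311]
tcp_rot: [0.751, -0.637, 0.112, -0.132]
contact_force: [1.1, -0.5, 0.2]
opening: 0.746
```

```bash
python3 - <<'E'
from h import *
s,c,t=wshot('w16')
sc=imaging.read_camera("scene")["img"];cv2.imwrite("pics/s16.png",cv2.resize(sc[200:280,260:380],None,fx=6,fy=6,interpolation=2)[:,:,::-1])
E
```

```text
t 23.85 [0.5935 0.046  0.2311] 0.002
mill_a 0.79 [313. 246.] 42475
mill_a 0.61 [582. 269.] 39916
rest 0.81 [452. 348.] 8343
```

View pics/w16.png

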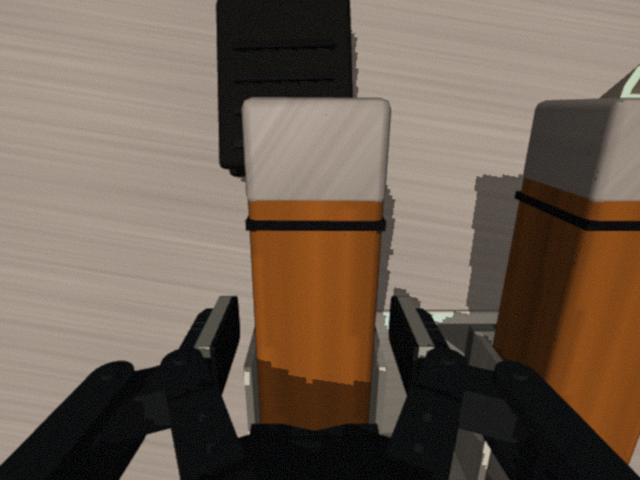

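View pics/s16.png

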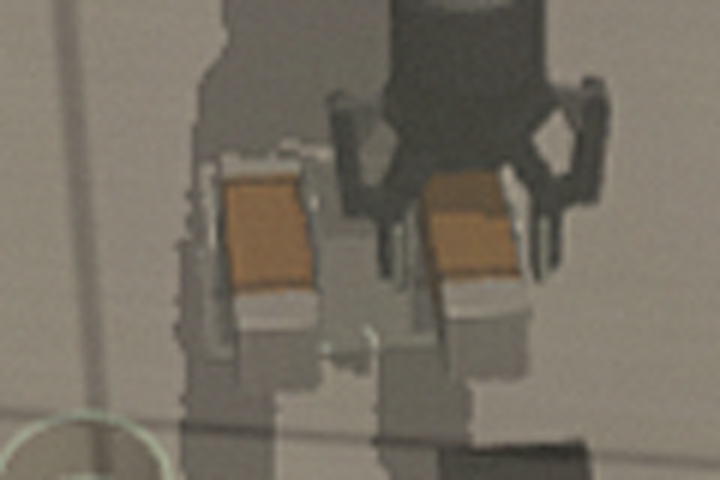

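{"op": "apply_moves", "data": {
  "steps": [
    {"tx":0,"ty":0,"tz":-20,"wx":0,"wy":0,"wz":0},
    {"tx":0,"ty":0,"tz":-50,"wx":0,"wy":0,"wz":0},
    {"tx":0,"ty":0,"tz":-90,"wx":0,"wy":0,"wz":0},
    {"tx":0,"ty":0,"tz":-130,"wx":0,"wy":0,"wz":0},
    {"tx":0,"ty":40,"tz":-150,"wx":0,"wy":0,"wz":0},
    {"tx":0,"ty":80,"tz":-150,"wx":0,"wy":0,"wz":0},
    {"tx":0,"ty":100,"tz":-150,"wx":0,"wy":0,"wz":0},
    {"tx":0,"ty":100,"tz":-150,"wx":0,"wy":0,"wz":0},
    {"tx":0,"ty":100,"tz":-150,"wx":0,"wy":0,"wz":0}
  ]
}}

```text
time: 24.95
eef_pos: [0.4506, 0.0224, 0.3385]
tcp_rot: [0.751, -0.637, 0.113, -0.133]
contact_force: [0.0, -0.4, -0.2]
opening: 0.752
```

```bash
python3 - <<'E'
from h import *
s,c,t=wshot('w17')
tt=imaging.read_camera("top")["img"];cv2.imwrite("pics/t17.png",tt[:,:,::-1])
sc=imaging.read_camera("scene")["img"];cv2.imwrite("pics/s17.png",sc[:,:,::-1])
E
```

```text
t 24.95 [0.4506 0.0224 0.3385] 0.023
mill_a 0.58 [459. 100.] 15609
rest 0.87 [378. 167.] 9061
rest 0.45 [458. 100.] 15475
```

View pics/w17.png

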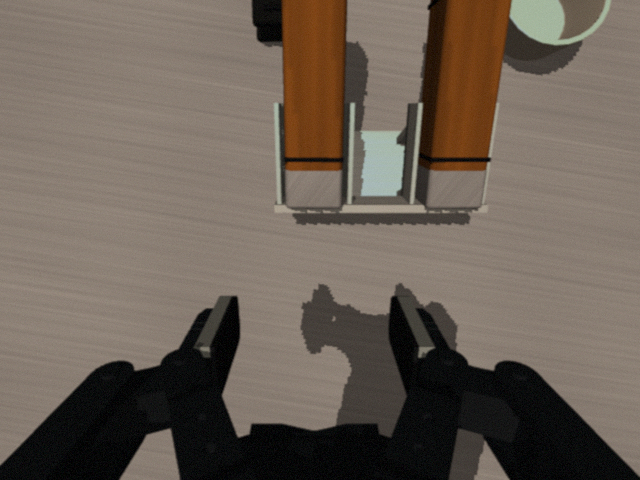

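View pics/t17.png

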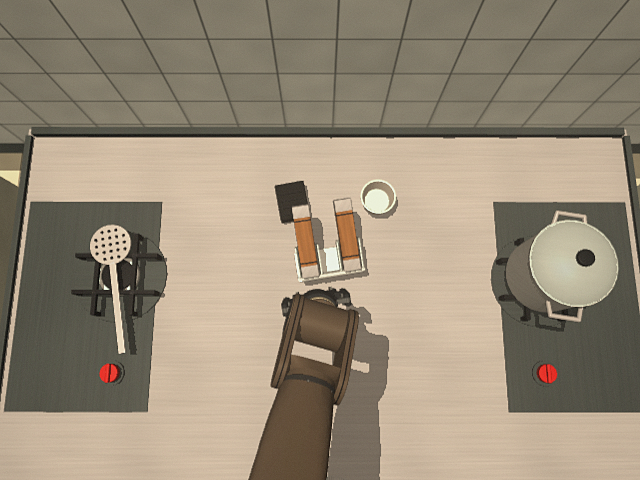

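View pics/s17.png

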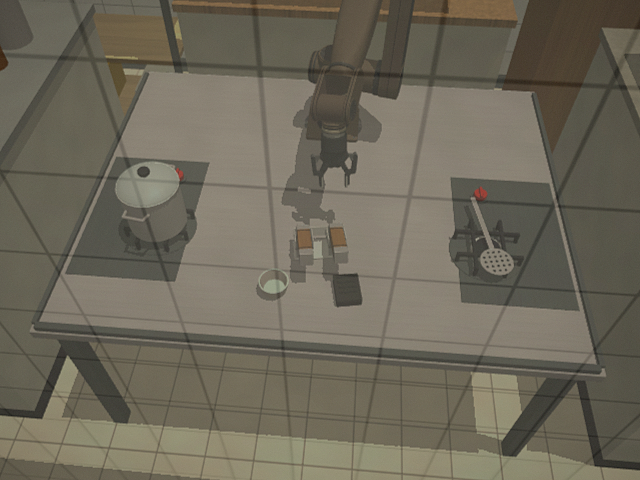

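Both mills lie in their channels with the lower ends at the foot, in the wrist picture at (315,207) and (450,207). The pot, skimmer, ramekin and pot holder are at the same pixels as at the start, and the gripper is clear of everything.

```bash
python3 -c "
from plant import ctrl; print(ctrl.sign_off())"
```

```text
the job is handed in; nothing more can be done
None
```

Both mills are on the sloping rest, one in each channel, with the heavy end down against the foot. I handed the job in at about 25 s, with the gripper open and clear.

- **Heavy ends:** I lifted each mill at mid-length and read the wrist moment. `mill_b` gave about −0.15 N m about the tool's x axis, and about −0.19 N m when I felt it again after turning it, so its +y end is heavy; it went into the right channel. `mill_a` gave about +0.20 N m, so its −y end is heavy; it went into the left channel. A reading with the tool tilted did not fit, probably because the force zero is only valid with the tool pointing down. That is why I repeated the `mill_b` reading level.
- **Placing:** I lowered each mill square to the slope onto the floor, slid it down until the force rose against the foot, and let go. The contact force peaked at about 26 N while I lowered `mill_b`.
- **Last checks:** The wrist, top and scene pictures show both mills lying still with their ends at the foot. The pot, skimmer, ramekin and pot holder have not visibly moved.
- **Disagreements:** My measured rest height came out about 3 mm low, and floor contact showed the stated height was right. The network found nothing in the one scene picture I tried it on, so I used the scene views by eye. In the last wrist picture it reported only one of the two mills, though both are plainly visible.

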